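# Clear the bottom bracket off the tool case and close its hasp

### The job

The blue tool case on the bench cannot be fastened because a bottom-bracket cartridge has been left standing on its lid, in the way of the hasp. Reach in under the carrying handle, lift the cartridge out and set it down gently, standing upright, in the shallow metal tray; then swing the hasp over until it lies fully down on its staple. Leave the other things on the bench where they are.

Things in the scene. Friction and masses are not known exactly. Their poses are not given: they have to be found in the camera images.
- case: Blue steel tool case, immovable, 206 (x) x 340 (y) mm, flat lid top 90 mm above the bench. Origin: centre of its underside; z up, y along the carrying handle, x away from the robot (yawed up to 0.25 rad). Hasp, staple and cartridge stand on the lid near x = 0, beneath the fixed handle (handle_mid). A 10 mm high lip stands on the lid at y = +160 mm.
- handle_mid (a point): Middle of the handle: a level fixed tube, 20 mm thick, along case y, at case x = +12 mm, 240 mm above the bench, y -155..+155 mm, on 12 mm posts at y = +-172 mm. It is above cartridge and hasp, so a gripper pointing straight down cannot get at them: lean the tool about 25 to 45 degrees, body back towards the robot, fingers pointing to case +x and down.
- cartridge: Bottom-bracket cartridge: a plain upright steel cylinder 42 mm in diameter and 62 mm high with a 15 mm diameter, 14 mm high axle stub on top; about 0.25 kg. Origin: centre of its underside, z along its axis. It starts standing on the lid between hinge and staple, case x -12..+6 mm, y -16..-4 mm.
- hasp (a joint): Hinge angle of the hasp, rad: 0 = lying flat on the lid with its slot over the staple (fully closed, its stop), 1.57 = upright, up to 2.3 = leaning back. Starts between 1.75 and 2.2. The hinge is stiff (about 0.06 N m): it stays where it is left; under 3 N at its end swings it.
- hasp_hinge (a point): Middle of the hasp's hinge axis (parallel to case x), at case x = 0, y = -75 mm, 98 mm above the bench; knuckle radius 5 mm. The hasp is a steel strap 26 mm wide (case x), 3 mm thick, 125 mm long from this axis. Open, it stands up on the -y side of the cartridge; it swings towards +y and down to close, pushed from its -y side.
- hasp_tip (a point): Free end of the strap, on its centre line, 125 mm from the hinge axis; an 8 mm turned-up lip stands there on the strap's upper face (the face that looks up when closed). The slot for the staple lies 92 to 116 mm from the hinge.
- staple (a point): Top of the fixed staple, a small steel U 17 mm long (along y), 5 mm thick, standing 18.5 mm above the lid at case x = 0, y = +30 mm. The closed hasp's top face lies 9.5 mm above the lid, so the staple stands 9 mm out of it.
- tray: Shallow empty open aluminium tray, immovable, outside 150 (x) x 130 (y) x 30 mm high, walls and floor 4 mm. Origin: centre of its underside. Stands on the bench to the left or to the right of the case.
- bin: Bystander: deeper grey plastic bin, 140 x 120 x 70 mm high, with sprockets in it, on the other side of the case. Origin: centre of its underside.
- wrench: Bystander: wrench 180 mm long lying flat on the bench beyond the case, roughly along y. Its length is its x axis.
- jar: Bystander: white jar, 56 mm in diameter, 65 mm high, beyond the case on the left. Origin: centre of its underside.
- lockring: Bystander: steel ring 60 mm in diameter, 10 mm high, lying beyond the case on the right. Origin: centre of its underside.

How it is judged:
On the way, in this order (a step that is already met when the one before it is completed fails the run):
1. the cartridge stands upright in the tray, let go (x of cartridge in the frame of tray between -0.06 and 0.06 m and y of cartridge in the frame of tray between -0.05 and 0.05 m and z of cartridge in the frame of tray below 0.008 m and angle between cartridge's own z axis and vertical below 0.1 rad and contact force between cartridge and the fingers below 0.1 N and linear speed of cartridge below 0.03 m/s), for 0.2 s.
2. the hasp lies fully down over its staple (value of joint hasp below 0.06 rad), for 0.2 s.
At the end, for the whole second after the job is handed in: The cartridge stands upright (within 0.1 rad) on the tray's floor inside its walls (underside less than 8 mm above the tray's underside), at rest, and the hasp is closed to within 0.06 rad of lying flat over the staple (x of cartridge in the frame of tray between -0.06 and 0.06 m and y of cartridge in the frame of tray between -0.05 and 0.05 m and z of cartridge in the frame of tray below 0.008 m and angle between cartridge's own z axis and vertical below 0.1 rad and linear speed of cartridge below 0.02 m/s and value of joint hasp below 0.06 rad); the robot touches nothing.
It fails at once if the cartridge is tipped over (more than 60 degrees) (angle between cartridge's own z axis and vertical above 1.05 rad).
It fails at once if the cartridge is dropped or thrown (moves faster than 0.7 m/s without being held) (linear speed of cartridge above 0.7 m/s and contact force between cartridge and the fingers below 0.1 N).
It fails at once if a bystander (bin, wrench, jar, lockring) is moved by more than 30 mm (distance of any of bin, wrench, jar, lockring from where it was at the start of the episode above 0.03 m).
It also fails if it takes over 61 s, if anything falls off the work surface, if the arm or the gripper's body presses on something with over 40 N, if the wrist force passes 120 N, or if a joint passes its speed limit or range.

### The arm

A 7-joint arm with a two-finger parallel gripper is mounted at the origin on the work surface. World frame = base frame: x ahead of the robot, y to its left, z up, the work surface at z = 0. Lengths are in m, angles in rad, forces in N, time in s.
With the tool pointing down it reaches from about 0.4 to 0.85 m from the base axis. Payload 4.5 kg.
Tool frame: the origin (TCP) lies on the centre line of the jaws, within the pads' length; the fingertips stand 11 mm ahead of it and the grasp point (between the pads) lies 8 mm behind it; z points along the fingers, y is the line along which they close (so a half turn about z gives the same grasp; the last joint's range is limited). The gripper opens to 88 mm and grips with 3 to 60 N. Pads are 18 mm wide; open, the fingers measure 123 mm over their backs; the gripper's body (75 mm by 187 mm) begins 45 mm behind the grasp point.
Start: joints at [1.352, 0.689, -0.195, 1.565, 0.157, 0.902, -0.215], TCP at [0.156, -0.605, 0.25] pointing down, gripper open.
Joint ranges: [-3.01, 3.01], [-0.46, 2.08], [-1.47, 1.51], [0.13, 2.56], [-1, 4.14], [0.04, 2.09], [-2.66, 2.66]. Speed limits (rad/s): [2.57, 2.57, 3.14, 3.14, 3.14, 3.14, 3.14].

### API

Orientations are given as a unit quaternion [x, y, z, w].
In Python, from plant import * gives the robot as it stands. The module is installed in compiled form; this text tells all that it offers.
- The arm moves only by the tool send_rows, never from a script. Its argument "motion" is a list of rows, each an object of numbers: "x", "y", "z": the shift along the tool's x, y, z in cm; "rx", "ry", "rz": the turn, a rotation vector about the tool's x, y, z in rad; "jaw": the finger opening in cm, from 0 to 8.81. In form: [{"x": .., "y": .., "z": .., "rx": .., "ry": .., "rz": .., "jaw": ..}, ...]. A call has exactly 5 rows; each row shifts and turns the commanded pose from where the row before left it, along the tool's axes as they then stand; what a row does not reach is not made up. A row lasts 1/10 s, in which the tool goes at most 50 mm and 8.59 degrees, less where a joint would pass 70% of its speed; a pose out of reach is approached as far as the arm can. A call is refused whole if a number of a shift passes 5 or a number of a turn 0.15, either way. A call with a gripper value outside its range is refused whole. The fingers move at their own pace and stop on an object; "grip_force" is the grip in N (left out, the last holds). Time passes only in rows, so rows that do not move let the fingers close, or fill a call up. It gives the time, the measured TCP pose, the force, the opening and the grip force at its end, in the units of the state.
- get_state(): the state, without advancing time (a new reading comes with each control period).
- snapshot(name): name is "scene" or "top" or "wrist"; returns a dict with "img" (400x640x3 uint8, red, green, blue), "vertical_fov" (degrees; the focal length in pixels is half the picture's height over the tangent of half this angle, whatever the lens; pixels are square), "cx", "cy" (the principal point, pixels), "D" ([k1, k2, p1, p2, k3] as OpenCV has them; the pictures are not rectified), "extrinsics" (4x4, takes a point from camera to world coordinates). Camera axes: x right, y up, looking along -z (the intrinsics and any distortion apply to the point x, -y, -z); pixel columns grow to the right and rows downward; lengths in m; the calibration is good to about 2 mm. A picture is of the moment at which its call begins. There is no depth.
- finish_job(): hands the job in; it is judged then, once.
The state is a dict: "clock": time; "q": joint angles; "qd": joint speeds; "joint_torque": joint torques, N m; "tool_pos": TCP position; "eef_rot": TCP orientation; "contact_force": force on the tool from outside, world axes, zero at the start; "moment": the same for the moment, N m; "opening": opening from 0.0 (shut) to 1.0 (fully open); "finger_force": force on a finger pad.
Only numpy, scipy, OpenCV 4.12 (cv2) and the standard library are available. Lean on these libraries where they do the work, as an engineer would, in place of code of your own. Each camera call takes 0.05 s, during which the arm holds its last target. There are 200 camera calls.

## Working session

There is one attempt and no reset: what is moved stays moved. The work goes in short steps, Python scripts to look and compute and a tool call to move; the robot and the scene stay as the last step left them, time stands still between calls to the robot, and variables do not carry over. Pictures are saved under pics/ and viewed, at most 10 in all, crops included, and the job is handed in when it is done.

Besides the shell and the picture viewer there is one more tool, called after ">>>" as name(argument=value, ...) on one line, values as JSON. send_rows: Moves the arm, as the interface text tells. Its arguments: {"type":"object","properties":{"motion":{"type":"array"},"grip_force":{"type":"number"}},"required":["motion"]}

```bash
mkdir -p pics; python3 - <<'E'
from plant import *
import cv2,numpy as np
s=get_state();print({k:np.round(v,3).tolist() for k,v in s.items()})
for n in ["scene","top"]:
    d=snapshot(n);cv2.imwrite(f"pics/{n}0.png",d["img"][:,:,::-1])
    print(n,d["vertical_fov"],d["cx"],d["cy"],d["D"],np.round(d["extrinsics"],3).tolist())
E
```

```text
{'clock': 0.0, 'q': [1.352, 0.69, -0.194, 1.566, 0.157, 0.902, -0.215], 'qd': [-0.001, -0.002, -0.0, -0.001, -0.002, -0.001, -0.0], 'joint_torque': [-0.0, -52.756, -1.267, -15.343, -0.053, 0.007, 0.0], 'tool_pos': [0.156, -0.605, 0.249], 'eef_rot': [0.992, 0.126, -0.0, -0.001], 'contact_force': [0.147, -0.309, -0.376], 'moment': [0.04, 0.0, 0.018], 'finger_force': 0.0, 'opening': 0.999}
scene 43.640701457512264 318.55075268274015 198.58934274341522 [0.01928638 0.         0.         0.         0.        ] [[-0.327, -0.551, 0.768, 1.56], [0.945, -0.198, 0.261, 0.334], [0.008, 0.811, 0.585, 0.876], [0.0, 0.0, 0.0, 1.0]]
top 49.212627018208465 321.66921766378323 203.44686121279167 [0.0087268 0.        0.        0.        0.       ] [[0.009, 0.998, -0.067, 0.545], [-1.0, 0.008, -0.005, -0.015], [-0.005, 0.067, 0.998, 1.498], [0.0, 0.0, 0.0, 1.0]]
```

View pics/scene0.png

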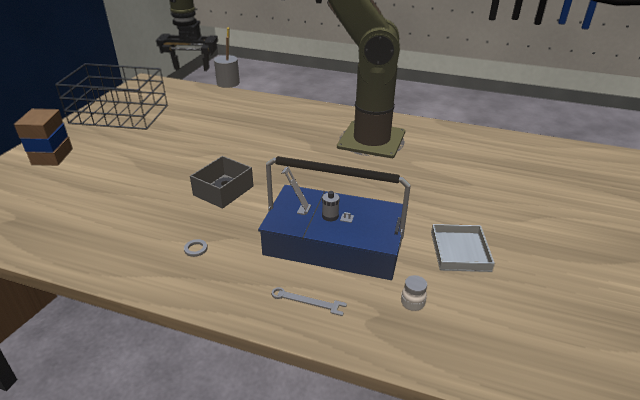

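View pics/top0.png

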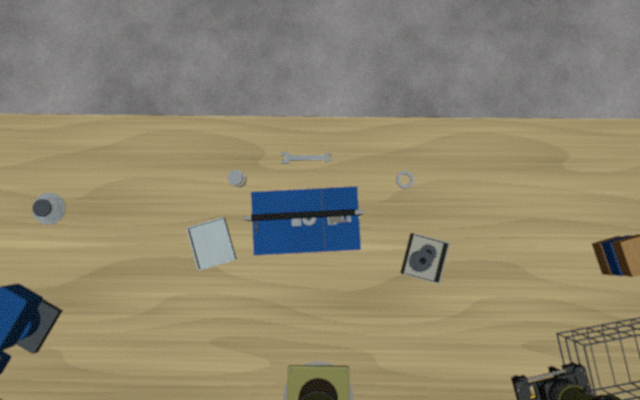

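The scene view shows the case with the cartridge at about (331,206), the open hasp with its tip near (286,170) and the staple at (347,216). The top view has the case centred at about (306,221), the tray at (212,243) on the left, and the bin at (425,258) on the right.

```bash
cat > h.py <<'E'
import cv2,numpy as np
from scipy.spatial.transform import Rotation as R
F=np.diag([1,-1,-1.])
def K(d):
    h=d["img"].shape[0];f=h/2/np.tan(np.radians(d["vertical_fov"])/2)
    return np.array([[f,0,d["cx"]],[0,f,d["cy"]],[0,0,1]])
def ray(d,uv):
    p=cv2.undistortPoints(np.array(uv,float).reshape(-1,1,2),K(d),np.array(d["D"]))[:,0]
    E=np.array(d["extrinsics"]);v=np.c_[p,np.ones(len(p))]@F@E[:3,:3].T
    return E[:3,3],v
def onz(d,uv,z):
    o,v=ray(d,uv);return o+v*((z-o[2])/v[:,2])[:,None]
def proj(d,P):
    E=np.array(d["extrinsics"]);c=(np.array(P,float).reshape(-1,3)-E[:3,3])@E[:3,:3]@F
    return cv2.projectPoints(c,np.zeros(3),np.zeros(3),K(d),np.array(d["D"]))[0][:,0]
E
python3 - <<'E'
from plant import *
from h import *
t=snapshot("top");s=snapshot("scene")
hsv=cv2.cvtColor(t["img"],cv2.COLOR_RGB2HSV)
m=cv2.inRange(hsv,(105,120,60),(125,255,255));m[:,:150]=0;m[:,500:]=0
m=cv2.morphologyEx(m,cv2.MORPH_CLOSE,np.ones((13,13)))
c=max(cv2.findContours(m,0,2)[0],key=cv2.contourArea)
P=onz(t,cv2.boxPoints(cv2.minAreaRect(c)),.09)
print("case",P.round(3).tolist(),P.mean(0).round(4),[np.linalg.norm(P[i]-P[i-1]).round(4) for i in (0,1)])
m=cv2.inRange(hsv,(0,0,150),(180,60,255));m2=np.zeros_like(m);m2[205:280,180:245]=m[205:280,180:245]
print(np.unique(hsv[240,200:225].reshape(-1,3),axis=0)[:3])
c=max(cv2.findContours(m2,0,2)[0],key=cv2.contourArea)
P=onz(t,cv2.boxPoints(cv2.minAreaRect(c)),.025);print("tray",P.round(3).tolist(),P.mean(0).round(4))
a=cv2.resize(t["img"][180:270,180:370],None,fx=4,fy=4,interpolation=2)
b=cv2.resize(s["img"][145:285,250:420],None,fx=4.4,fy=4.2,interpolation=2)
cv2.imwrite("pics/tc.png",a[:,:,::-1]);cv2.imwrite("pics/sc.png",cv2.resize(s["img"][150:250,260:410],None,fx=5,fy=5,interpolation=2)[:,:,::-1])
E
```

```text
case [[0.673, 0.223, 0.09], [0.694, -0.118, 0.09], [0.495, -0.129, 0.09], [0.474, 0.208, 0.09]] [0.5842 0.0459 0.09  ] [np.float64(0.1992), np.float64(0.3417)]
[[ 90  17 176]
 [ 90  18 173]
 [ 90  20 170]]
tray [[0.561, 0.456, 0.025], [0.598, 0.329, 0.025], [0.449, 0.283, 0.025], [0.412, 0.409, 0.025]] [0.5051 0.3693 0.025 ]
```

View pics/sc.png

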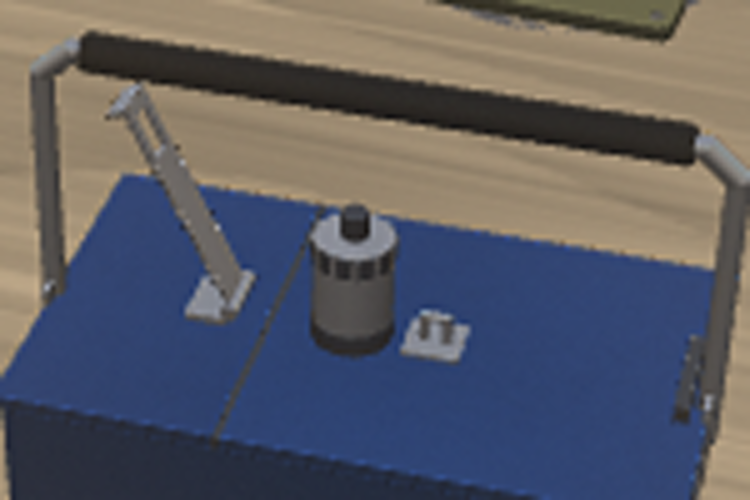

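View pics/tc.png

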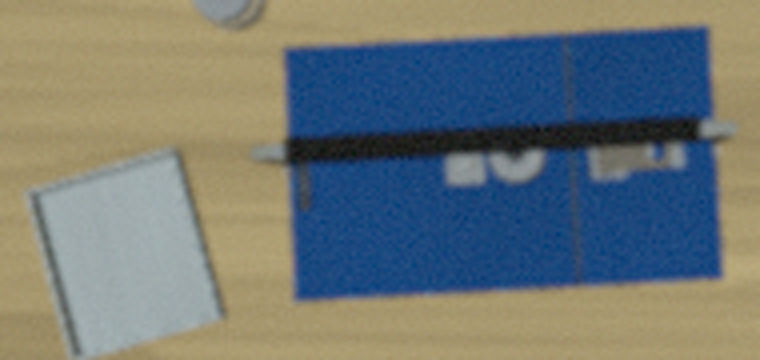

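The scene crop (5x, offset 260,150) shows the cartridge rim centre at about (353,239), the stub top at (355,210), the staple top at (437,316), the hasp tip at (128,98) and the hinge at (240,288). The top crop agrees with this layout.

```bash
cat >> h.py <<'E'
yaw=0.058; C=np.array([.584,.046,0]); Rc=R.from_euler('z',yaw).as_matrix()
tc=lambda P:(np.asarray(P)-C)@Rc
tw=lambda p:np.asarray(p)@Rc.T+C
E
python3 - <<'E'
from plant import *
from h import *
s=snapshot("scene");t=snapshot("top")
def z(u,v):return [260+u/5-.4,150+v/5-.4]
for n,uv,h in [("rim",(353,239),.152),("stub",(355,211),.166),("staple",(437,316),.1085),("hingeR",(230,300),.098),("lidL",(125,178),.09),("lidFL",(3,400),.09)]:
    P=onz(s,[z(*uv)],h)[0];print(n,P.round(4),tc(P).round(4))
# hasp tip: intersect with case x=0 plane ( strap centre)
o,v=ray(s,[z(128,98)]);oc=tc(o);vc=v[0]@Rc;k=-oc[0]/vc[0];p=oc+k*vc
print("tip",p.round(4),"r",np.hypot(p[1]+.075,p[2]-.098),"ang",np.arctan2(p[2]-.098,p[1]+.075))
H=onz(t,[[180+288/4,180+151/4],[180+702/4,180+129/4]],.24);print("handle",tc(H).round(3),H.round(3))
E
```

```text
rim [0.5963 0.0369 0.152 ] [ 0.0117 -0.0098  0.152 ]
stub [0.592  0.0362 0.166 ] [ 0.0074 -0.0102  0.166 ]
staple [0.5875 0.0797 0.1085] [0.0054 0.0334 0.1085]
hingeR [ 0.5971 -0.0283  0.098 ] [ 0.0088 -0.0749  0.098 ]
lidL [ 0.5012 -0.1262  0.09  ] [-0.0926 -0.1671  0.09  ]
lidFL [ 0.7018 -0.1092  0.09  ] [ 0.1086 -0.1617  0.09  ]
tip [ 0.     -0.1299  0.206 ] r 0.12117865990987928 ang 2.041144712113026
handle [[ 0.01   0.146  0.24 ]
 [ 0.011 -0.152  0.24 ]] [[ 0.586  0.193  0.24 ]
 [ 0.604 -0.106  0.24 ]]
```

```bash
cat >> h.py <<'E'
def Rt(lean,dyaw=0):  # tool axes in world for a lean (rad) towards case +x
    s,c=np.sin(lean),np.cos(lean)
    return R.from_euler('z',yaw+dyaw).as_matrix()@np.array([[c,0,s],[0,-1,0],[s,0,-c]])
def plan(p0,q0,p1,M1,n):  # rows from a pose to a pose; straight, evenly turned
    r0=R.from_quat(q0);dv=(r0.inv()*R.from_matrix(M1)).as_rotvec()
    w=(np.asarray(p1)-p0)/n;st=R.from_rotvec(dv/n);r=r0
    for i in range(n):
        a=r.inv().apply(w)*100
        print("sh",a.round(2).tolist(),"turn",(dv/n).round(4).tolist());r=r*st
def pose(d):return np.array(d["tool_pos"]),np.array(d["eef_rot"])
E
python3 - <<'E'
from plant import *
from h import *
M=Rt(np.radians(40));g=np.array([.594,.0365,.136])+.008*M[:,2]
pre=g-.13*M[:,2];print(g,pre)
p,q=pose(get_state());plan(p,q,pre,M,20)
E
```

```text
[0.59913365 0.03679809 0.12987164] [0.51571178 0.03195418 0.22945742]
sh [2.54, -2.63, 0.1] turn [-0.0034, 0.0348, 0.0093]
sh [2.51, -2.66, 0.18] turn [-0.0034, 0.0348, 0.0093]
sh [2.47, -2.68, 0.26] turn [-0.0034, 0.0348, 0.0093]
sh [2.44, -2.71, 0.33] turn [-0.0034, 0.0348, 0.0093]
sh [2.4, -2.73, 0.41] turn [-0.0034, 0.0348, 0.0093]
sh [2.36, -2.75, 0.48] turn [-0.0034, 0.0348, 0.0093]
sh [2.32, -2.78, 0.55] turn [-0.0034, 0.0348, 0.0093]
sh [2.27, -2.8, 0.62] turn [-0.0034, 0.0348, 0.0093]
sh [2.22, -2.82, 0.69] turn [-0.0034, 0.0348, 0.0093]
sh [2.17, -2.85, 0.76] turn [-0.0034, 0.0348, 0.0093]
sh [2.11, -2.87, 0.82] turn [-0.0034, 0.0348, 0.0093]
sh [2.06, -2.89, 0.89] turn [-0.0034, 0.0348, 0.0093]
sh [2.0, -2.91, 0.95] turn [-0.0034, 0.0348, 0.0093]
sh [1.94, -2.94, 1.01] turn [-0.0034, 0.0348, 0.0093]
sh [1.87, -2.96, 1.06] turn [-0.0034, 0.0348, 0.0093]
sh [1.81, -2.98, 1.12] turn [-0.0034, 0.0348, 0.0093]
sh [1.74, -3.0, 1.17] turn [-0.0034, 0.0348, 0.0093]
sh [1.67, -3.02, 1.22] turn [-0.0034, 0.0348, 0.0093]
sh [1.6, -3.04, 1.26] turn [-0.0034, 0.0348, 0.0093]
sh [1.53, -3.06, 1.31] turn [-0.0034, 0.0348, 0.0093]
```

>>> send_rows(motion=[{"x": 2.5, "y": -2.6, "z": 0.1, "rx": -0.003, "ry": 0.035, "rz": 0.009}, {"x": 2.5, "y": -2.7, "z": 0.2, "rx": -0.003, "ry": 0.035, "rz": 0.009}, {"x": 2.5, "y": -2.7, "z": 0.25, "rx": -0.003, "ry": 0.035, "rz": 0.009}, {"x": 2.4, "y": -2.7, "z": 0.35, "rx": -0.003, "ry": 0.035, "rz": 0.009}, {"x": 2.4, "y": -2.7, "z": 0.4, "rx": -0.003, "ry": 0.035, "rz": 0.009}])

```text
schema error: expected keys x, y, z, rx, ry, rz, jaw
```

>>> send_rows(motion=[{"x": 2.4, "y": -2.75, "z": 0.45, "rx": -0.003, "ry": 0.035, "rz": 0.009}, {"x": 2.3, "y": -2.8, "z": 0.55, "rx": -0.003, "ry": 0.035, "rz": 0.009}, {"x": 2.3, "y": -2.8, "z": 0.6, "rx": -0.003, "ry": 0.035, "rz": 0.009}, {"x": 2.2, "y": -2.8, "z": 0.7, "rx": -0.003, "ry": 0.035, "rz": 0.009}, {"x": 2.2, "y": -2.85, "z": 0.75, "rx": -0.003, "ry": 0.035, "rz": 0.009}])

```text
schema error: expected keys x, y, z, rx, ry, rz, jaw
```

>>> send_rows(motion=[{"x": 2.1, "y": -2.9, "z": 0.8, "rx": -0.003, "ry": 0.035, "rz": 0.009}, {"x": 2.05, "y": -2.9, "z": 0.9, "rx": -0.003, "ry": 0.035, "rz": 0.009}, {"x": 2.0, "y": -2.9, "z": 0.95, "rx": -0.003, "ry": 0.035, "rz": 0.009}, {"x": 1.95, "y": -2.9, "z": 1.0, "rx": -0.003, "ry": 0.035, "rz": 0.009}, {"x": 1.9, "y": -2.9, "z": 1.05, "rx": -0.003, "ry": 0.035, "rz": 0.009}])

```text
schema error: expected keys x, y, z, rx, ry, rz, jaw
```

```bash
python3 - <<'E'
from plant import *
from h import *
M=Rt(np.radians(40));g=np.array([.594,.0365,.136])+.008*M[:,2]
pre=g-.13*M[:,2]
s=get_state();p,q=pose(s);print(s["clock"],p,s["q"]);plan(p,q,pre,M,5)
E
```

```text
0.3 [ 0.15625092 -0.60496682  0.24946536] [ 1.35182503  0.68940593 -0.19456028  1.56561916  0.15731516  0.90251813
 -0.21508524]
sh [10.15, -10.53, 0.41] turn [-0.0137, 0.1392, 0.0373]
sh [9.6, -10.92, 1.64] turn [-0.0137, 0.1392, 0.0373]
sh [8.88, -11.29, 2.77] turn [-0.0137, 0.1392, 0.0373]
sh [7.99, -11.65, 3.79] turn [-0.0137, 0.1392, 0.0373]
sh [6.96, -11.99, 4.67] turn [-0.0137, 0.1392, 0.0373]
```

Every row needs all seven keys, including jaw, so I'm resending.

>>> send_rows(motion=[{"x": 2.5, "y": -2.6, "z": 0.1, "rx": -0.003, "ry": 0.035, "rz": 0.009, "jaw": 8.8}, {"x": 2.5, "y": -2.7, "z": 0.2, "rx": -0.003, "ry": 0.035, "rz": 0.009, "jaw": 8.8}, {"x": 2.5, "y": -2.7, "z": 0.25, "rx": -0.003, "ry": 0.035, "rz": 0.009, "jaw": 8.8}, {"x": 2.4, "y": -2.7, "z": 0.35, "rx": -0.003, "ry": 0.035, "rz": 0.009, "jaw": 8.8}, {"x": 2.4, "y": -2.7, "z": 0.4, "rx": -0.003, "ry": 0.035, "rz": 0.009, "jaw": 8.8}])

```text
clock: 0.8
tool_pos: [0.2461, -0.4448, 0.2447]
eef_rot: [0.991, 0.103, 0.088, -0.003]
contact_force: [0.3, -0.8, 0.2]
opening: 0.997
finger_force: 0.0
```

>>> send_rows(motion=[{"x": 2.4, "y": -2.75, "z": 0.45, "rx": -0.003, "ry": 0.035, "rz": 0.009, "jaw": 8.8}, {"x": 2.3, "y": -2.8, "z": 0.55, "rx": -0.003, "ry": 0.035, "rz": 0.009, "jaw": 8.8}, {"x": 2.3, "y": -2.8, "z": 0.6, "rx": -0.003, "ry": 0.035, "rz": 0.009, "jaw": 8.8}, {"x": 2.2, "y": -2.8, "z": 0.7, "rx": -0.003, "ry": 0.035, "rz": 0.009, "jaw": 8.8}, {"x": 2.2, "y": -2.85, "z": 0.75, "rx": -0.003, "ry": 0.035, "rz": 0.009, "jaw": 8.8}])

```text
clock: 1.3
tool_pos: [0.3361, -0.2856, 0.2411]
eef_rot: [0.981, 0.079, 0.175, -0.007]
contact_force: [1.5, -0.6, 0.2]
opening: 1.0
finger_force: 0.0
```

>>> send_rows(motion=[{"x": 2.1, "y": -2.9, "z": 0.8, "rx": -0.003, "ry": 0.035, "rz": 0.009, "jaw": 8.8}, {"x": 2.05, "y": -2.9, "z": 0.9, "rx": -0.003, "ry": 0.035, "rz": 0.009, "jaw": 8.8}, {"x": 2.0, "y": -2.9, "z": 0.95, "rx": -0.003, "ry": 0.035, "rz": 0.009, "jaw": 8.8}, {"x": 1.95, "y": -2.9, "z": 1.0, "rx": -0.003, "ry": 0.035, "rz": 0.009, "jaw": 8.8}, {"x": 1.9, "y": -2.9, "z": 1.05, "rx": -0.003, "ry": 0.035, "rz": 0.009, "jaw": 8.8}])

```text
clock: 1.8
tool_pos: [0.4133, -0.1727, 0.2678]
eef_rot: [0.972, 0.065, 0.227, -0.022]
contact_force: [1.7, -0.8, 0.2]
opening: 0.994
finger_force: 0.0
```

```bash
python3 - <<'E'
from plant import *
from h import *
M=Rt(np.radians(40));g=np.array([.594,.0365,.136])+.008*M[:,2]
pre=g-.13*M[:,2]
s=get_state();p,q=pose(s);print(s["clock"],p,s["q"]);plan(p,q,pre,M,5)
E
```

```text
1.8 [ 0.41329885 -0.17269987  0.26776133] [ 0.85962921  0.40716258 -0.53672414  2.36862917 -1.00084039  0.04276972
 -0.04406828]
sh [1.95, -3.77, 1.88] turn [-0.0109, 0.0477, 0.0116]
sh [1.82, -3.81, 1.93] turn [-0.0109, 0.0477, 0.0116]
sh [1.68, -3.85, 1.97] turn [-0.0109, 0.0477, 0.0116]
sh [1.54, -3.89, 2.01] turn [-0.0109, 0.0477, 0.0116]
sh [1.4, -3.93, 2.03] turn [-0.0109, 0.0477, 0.0116]
```

```bash
cat >> h.py <<'E'
ez=lambda a:R.from_euler('z',a);ey=lambda a:R.from_euler('y',a)
def fk(q,L):
    d1,d3,d5,d7=L;z=np.array([0,0,1.])
    r=ez(q[0])*ey(q[1]);p=d1*z+r.apply(d3*z);r=r*ez(q[2])*ey(q[3]);p=p+r.apply(d5*z);r=r*ez(q[4])*ey(q[5]);p=p+r.apply(d7*z)
    return p,r*ez(q[6])
E
python3 - <<'E'
from plant import *
from h import *
from scipy.optimize import least_squares
qa=[1.35182503,.68940593,-.19456028,1.56561916,.15731516,.90251813,-.21508524];pa=np.array([.15625,-.60497,.24947])
s=get_state();p,Q=pose(s)
for sg in (1,-1):
  # also allow base yaw offset
  f=lambda x:np.r_[ez(x[4]).apply(fk(qa,x[:4])[0])-pa,ez(x[4]).apply(fk(s["q"],x[:4])[0])-p]
  for y0 in (0,-2.7,-1.5,1.5,3):
    o=least_squares(f,[.3,.4,.4,.2,y0]);print(o.cost,o.x.round(4))
x=o.x
for q,r in ((qa,[.992,.126,0,-.001]),(s["q"],Q)):
    print((fk(q,x)[1]).as_matrix().round(2).tolist(),R.from_quat(r).as_matrix().round(2).tolist())
E
```

```text
8.565386550527683e-06 [ 2.1166 -0.8807 -0.0826  1.2409  0.4997]
0.00026927608068813086 [-1.6319  0.915   0.0489 -1.2178 -2.6417]
0.0002692760806888386 [-1.6319  0.915   0.0489 -1.2178 -2.6417]
8.565386550616943e-06 [ 2.1166 -0.8807 -0.0826  1.2409  0.4997]
0.00026927608068784924 [-1.6319  0.915   0.0489 -1.2178  3.6415]
8.565386550527683e-06 [ 2.1166 -0.8807 -0.0826  1.2409  0.4997]
0.00026927608068813086 [-1.6319  0.915   0.0489 -1.2178 -2.6417]
0.0002692760806888386 [-1.6319  0.915   0.0489 -1.2178 -2.6417]
8.565386550616943e-06 [ 2.1166 -0.8807 -0.0826  1.2409  0.4997]
0.00026927608068784924 [-1.6319  0.915   0.0489 -1.2178  3.6415]Traceback (most recent call last):
  File "<stdin>", line 13, in <module>
  File "h.py", line 31, in fk
    d1,d3,d5,d7=L;z=np.array([0,0,1.])
    ^^^^^^^^^^^
ValueError: too many values to unpack (expected 4)
```

```bash
python3 - <<'E'
from plant import *
from h import *
import itertools
from scipy.optimize import least_squares
qa=np.array([1.35182503,.68940593,-.19456028,1.56561916,.15731516,.90251813,-.21508524]);pa=np.array([.15625,-.60497,.24947])
s=get_state();p,Q=pose(s);qb=np.array(s["q"]);ra=R.from_quat([.992,.126,0,-.001]);rb=R.from_quat(Q)
res=[]
for sg in itertools.product((1,-1),repeat=4):
    S=np.array([sg[0],1,sg[1],1,sg[2],1,sg[3]])
    for y0 in (0,1.57,3.14,-1.57):
      def f(x):
        o=[]
        for q,pp,rr in ((qa,pa,ra),(qb,p,rb)):
            a,b=fk(S*q,x[:4]);B=ez(x[4])
            o+=[B.apply(a)-pp,.3*(rr.inv()*B*b*ez(x[5])).as_rotvec()]
        return np.concatenate(o)
      for f0 in (0,1.57,3.14,-1.57):
        o=least_squares(f,[.3,.4,.4,.2,y0,f0]);res.append((o.cost,S.tolist(),o.x.round(4).tolist()))
res.sort(key=lambda r:r[0])
for r in res[:40:6]:print(r)
E
```

```text
(np.float64(4.869580233896609e-05), [-1, 1, -1, 1, -1, 1, -1], [0.2959, 0.5768, 0.3361, 0.2849, -0.0687, 1.5058])
(np.float64(4.869580233897785e-05), [-1, 1, -1, 1, -1, 1, -1], [0.2959, 0.5768, 0.3361, 0.2849, -0.0687, 1.5058])
(np.float64(0.0013732730057627238), [1, 1, 1, 1, 1, 1, 1], [2.1189, -0.8806, -0.0819, 1.2428, 0.4957, -1.4695])
(np.float64(0.0013732730057629886), [1, 1, 1, 1, 1, 1, 1], [2.1189, -0.8806, -0.0819, 1.2428, 0.4957, 4.8137])
(np.float64(0.0025689760856093453), [-1, 1, -1, 1, -1, 1, 1], [0.306, 0.5705, 0.341, 0.286, -0.074, 1.7599])
(np.float64(0.002568976085609399), [-1, 1, -1, 1, -1, 1, 1], [0.306, 0.5705, 0.341, 0.286, -0.074, 1.7599])
(np.float64(0.0074233982426975195), [1, 1, 1, 1, 1, 1, -1], [2.117, -0.8807, -0.0825, 1.2413, 0.4989, 4.5576])
```

```bash
cat >> h.py <<'E'
LO=np.array([-3.01,-.46,-1.47,.13,-1,.04,-2.66]);HI=np.array([3.01,2.08,1.51,2.56,4.14,2.09,2.66])
SG=np.array([-1,1,-1,1,-1,1,-1.]);LL=[.2959,.5768,.3361,.2849]
def FK(q):
    a,b=fk(SG*q,LL);B=ez(-.0687);return B.apply(a),B*b*ez(1.5058)
def ik(P,M,q0=None,n=40,reg=0.01,seed=0):
    from scipy.optimize import least_squares
    rng=np.random.default_rng(seed);best=[];rm=R.from_matrix(M)
    def f(q):
        a,b=FK(q);return np.r_[a-P,.3*(rm.inv()*b).as_rotvec(),reg*(q-q0)*.02 if q0 is not None else 0*q]
    for i in range(n):
        st=rng.uniform(LO+.05,HI-.05) if q0 is None or i else np.clip(q0,LO+.02,HI-.02)
        o=least_squares(f,st,bounds=(LO,HI))
        if np.linalg.norm(o.fun[:6])<2e-3: best.append(o.x)
        if q0 is not None: 
            if i>3:break
    return best
E
python3 - <<'E'
from h import *
flip=np.diag([-1,-1,1.])
for lean in (25,30,35,40,50):
  M=Rt(np.radians(lean));g=np.array([.594,.0365,.136])+.008*M[:,2]
  for nm,P in (("grasp",g),("back",g+[-.1,0,.04]),("back13",g-.13*M[:,2])):
    for fl,MM in (("n",M),("f",M@flip)):
      b=ik(P,MM,n=30)
      if not b:print(lean,nm,fl,"none");continue
      b.sort(key=lambda q:-min((q-LO).min(),(HI-q).min()));q=b[0];print(lean,nm,fl,len(b),min((q-LO).min(),(HI-q).min()).round(2),q.round(2))
E
```

```text
25 grasp n 11 0.21 [ 0.    0.77 -0.23  2.14  2.46  0.25  2.21]
25 grasp f 18 0.42 [ 0.33  0.92 -0.85  2.14  1.9   0.68 -0.3 ]
25 back n 11 0.16 [-0.06  0.64 -0.14  2.4   2.84  0.34  1.78]
25 back f 18 0.16 [ 0.11  0.67 -0.43  2.4   2.41  0.43 -0.94]
25 back13 n 13 0.02 [-0.19  0.49  0.09  2.18 -0.96  0.06 -0.68]
25 back13 f 17 0.38 [ 0.41  0.63 -0.91  2.18  1.51  0.55 -0.02]
30 grasp n 12 0.35 [-0.01  0.78 -0.21  2.21  2.76  0.39  1.9 ]
30 grasp f 19 0.35 [ 0.05  0.79 -0.3   2.21  2.62  0.42 -1.08]
30 back n 11 0.09 [-0.54  0.75  0.71  2.47  3.92  0.7   0.74]
30 back f 18 0.09 [ 0.12  0.7  -0.47  2.47  2.56  0.6  -1.1 ]
30 back13 n 11 0.19 [ 0.06  0.51 -0.3   2.29  2.36  0.23  2.28]
30 back13 f 19 0.27 [ 0.22  0.55 -0.57  2.29  2.04  0.36 -0.55]
35 grasp n 13 0.29 [-0.1   0.8  -0.05  2.27  3.08  0.54  1.57]
35 grasp f 18 0.29 [ 0.08  0.83 -0.37  2.27  2.7   0.6  -1.15]
35 back n 11 0.01 [-0.07  0.7  -0.15  2.55  2.98  0.72  1.64]
35 back f 18 0.01 [-0.02  0.71 -0.24  2.55  2.89  0.74 -1.41]
35 back13 n 11 0.16 [ 0.06  0.53 -0.3   2.4   2.71  0.42  1.92]
35 back13 f 19 0.16 [ 0.22  0.57 -0.58  2.4   2.41  0.51 -0.91]
40 grasp n 14 0.22 [-0.09  0.83 -0.07  2.34  3.08  0.73  1.58]
40 grasp f 16 0.22 [-0.01  0.84 -0.21  2.34  2.94  0.74 -1.4 ]
40 back n none
40 back f none
40 back13 n 12 0.06 [ 0.08  0.59 -0.36  2.5   2.8   0.66  1.84]
40 back13 f 18 0.06 [ 0.23  0.63 -0.64  2.5   2.55  0.74 -1.06]
50 grasp n 16 0.11 [-0.38  0.98  0.45  2.45  3.41  1.16  1.12]
50 grasp f 18 0.11 [ 0.18  1.01 -0.58  2.45  2.79  1.2  -1.14]
50 back n none
50 back f none
50 back13 n none
50 back13 f none
```

```bash
cat >> h.py <<'E'
def dls(q,P,M,it=6):  # guess of the controller: min-norm steps, clipped at limits
    q=q.copy()
    for _ in range(it):
        a,b=FK(q);e=np.r_[P-a,.3*(R.from_matrix(M)*b.inv()).as_rotvec()]
        J=np.zeros((6,7))
        for i in range(7):
            d=q.copy();d[i]+=1e-5;a2,b2=FK(d);J[:,i]=np.r_[a2-a,.3*(b2*b.inv()).as_rotvec()]/1e-5
        q=np.clip(q+J.T@np.linalg.solve(J@J.T+1e-5*np.eye(6),e),LO,HI)
    return q
E
python3 - <<'E'
from plant import *
from h import *
np.set_printoptions(suppress=True,linewidth=160,precision=3)
q0=np.array(get_state()["q"]);flip=np.diag([-1,-1,1.])
qa=np.array([1.352,.689,-.195,1.566,.157,.902,-.215])
M=Rt(np.radians(35))@flip;g=np.array([.594,.0365,.136])+.008*M[:,2];pre=g-.1*M[:,2]
b=ik(pre,M,n=40);b=[x for x in b if x[4]>1]
qt=min(b,key=lambda x:np.abs(x-qa)[[2,4,6]].max());print("target",qt)
# stage 1 back to start pose, stage 2 joint-linear
q=q0.copy();p0,r0=FK(q0);p1,r1=FK(qa)
from scipy.spatial.transform import Slerp
for t in np.linspace(0,1,15)[1:]:
    q=dls(q,p0+(p1-p0)*t,Slerp([0,1],R.concatenate([r0,r1]))([t])[0].as_matrix())
print("S",q)
qs=q.copy()
for t in np.linspace(0,1,21)[1:]:
    P,r=FK(qa+(qt-qa)*t);q=dls(q,P,r.as_matrix())
    print(round(t,2),P,"zax",r.as_matrix()[:,2],"q",q,"err",np.linalg.norm(FK(q)[0]-P).round(3))
E
```

```text
target [ 0.492  0.911 -1.261  2.377  1.981  1.033 -0.46 ]
S [ 1.121  0.692  0.238  1.566 -0.193  0.907  0.107]
0.05 [ 0.185 -0.578  0.234] zax [-0.049  0.026 -0.998] q [ 1.052  0.698  0.228  1.607 -0.136  0.892  0.136] err 0.0
0.1 [ 0.209 -0.552  0.221] zax [-0.1    0.037 -0.994] q [ 0.983  0.703  0.219  1.647 -0.077  0.873  0.164] err 0.0
0.15 [ 0.232 -0.526  0.211] zax [-0.147  0.033 -0.989] q [ 0.914  0.707  0.209  1.688 -0.019  0.849  0.191] err 0.0
0.2 [ 0.254 -0.501  0.202] zax [-0.189  0.016 -0.982] q [0.844 0.71  0.199 1.728 0.041 0.819 0.218] err 0.0
0.25 [ 0.275 -0.477  0.194] zax [-0.222 -0.014 -0.975] q [0.775 0.711 0.19  1.769 0.101 0.784 0.243] err 0.0
0.3 [ 0.295 -0.454  0.187] zax [-0.244 -0.053 -0.968] q [0.705 0.711 0.182 1.809 0.163 0.744 0.266] err 0.0
0.35 [ 0.316 -0.432  0.182] zax [-0.253 -0.1   -0.962] q [0.634 0.71  0.175 1.85  0.225 0.698 0.287] err 0.0
0.4 [ 0.338 -0.409  0.177] zax [-0.247 -0.15  -0.957] q [0.563 0.708 0.171 1.891 0.289 0.647 0.306] err 0.0
0.45 [ 0.359 -0.385  0.173] zax [-0.226 -0.202 -0.953] q [0.491 0.704 0.169 1.931 0.355 0.59  0.321]
[... 550 characters left out ...]

0.75 [ 0.493 -0.2    0.171] zax [ 0.183 -0.325 -0.928] q [-0.042  0.675  0.354  2.175  0.787  0.067  0.344] err 0.0
0.8 [ 0.511 -0.159  0.175] zax [ 0.275 -0.29  -0.917] q [-0.166  0.674  0.452  2.215  0.851  0.04   0.351] err 0.031
0.85 [ 0.525 -0.114  0.181] zax [ 0.363 -0.235 -0.901] q [-0.303  0.669  0.57   2.255  0.932  0.04   0.34 ] err 0.071
0.9 [ 0.536 -0.067  0.189] zax [ 0.445 -0.162 -0.881] q [-0.474  0.663  0.738  2.294  1.054  0.04   0.286] err 0.116
0.95 [ 0.541 -0.017  0.199] zax [ 0.516 -0.072 -0.853] q [-0.744  0.646  1.013  2.326  1.271  0.04   0.122] err 0.164
1.0 [0.541 0.033 0.211] zax [ 0.573  0.033 -0.819] q [ 3.01  -0.002 -1.47   2.56   4.14   1.732 -1.456] err 0.678
```

```bash
cat >> h.py <<'E'
np.set_printoptions(suppress=True,linewidth=170,precision=3)
def jrows(q,qt,vmax=.1,show=True):  # 5 tool-frame rows for a joint step from q towards qt
    st=(qt-q);n=max(5,int(np.ceil(np.abs(st).max()/vmax)));out=[]
    for i in range(5):
        a,b=FK(q+st*i/n);c,d=FK(q+st*(i+1)/n)
        out.append(np.r_[b.inv().apply(c-a)*100,(b.inv()*d).as_rotvec()])
    out=np.array(out)
    if show:print(n);print(out.round(3))
    return out
def simrows(q,rows):
    P,r=FK(q)
    for w in rows:
        P=P+r.apply(w[:3]/100);r=r*R.from_rotvec(w[3:]);q=dls(q,P,r.as_matrix(),4)
    return q,np.linalg.norm(FK(q)[0]-P)
W=np.array([[.45,.5,-.1,2.0,0,.6,-.2],[.3,.5,-.35,2.15,1.4,.6,-.3],[.22,.57,-.58,2.4,2.41,.51,-.91]])
E
python3 - <<'E'
from plant import *
from h import *
q=np.array(get_state()["q"]);
for w in W:
    for k in range(8):
        r=jrows(q,w,show=False);
        if np.abs(w-q)[4]<.1:break
        q,e=simrows(q,r);P,rr=FK(q);print(q,"tcp",P,"z",rr.as_matrix()[:,2],"step",np.abs(r).max(0).round(2)[[0,1,2]],"e",e.round(4))
    print("--")
jrows(np.array(get_state()["q"]),W[0])
E
```

```text
[ 0.611  0.441 -0.243  2.201 -0.669  0.324  0.015] tcp [ 0.452 -0.157  0.263] z [ 0.35   0.154 -0.924] step [1.18 0.32 0.55] e 0.0
[ 0.416  0.48  -0.017  2.057 -0.305  0.537 -0.016] tcp [ 0.45  -0.179  0.251] z [ 0.15   0.105 -0.983] step [0.79 0.43 0.26] e 0.0
[ 0.337  0.499  0.076  2.    -0.151  0.607 -0.037] tcp [ 0.446 -0.202  0.249] z [ 0.06   0.025 -0.998] step [0.51 0.32 0.04] e 0.0
[ 0.337  0.499  0.076  2.    -0.151  0.607 -0.037] tcp [ 0.446 -0.202  0.249] z [ 0.06   0.025 -0.998] step [0.01 0.04 0.04] e 0.0
[ 0.337  0.499  0.076  2.    -0.151  0.607 -0.037] tcp [ 0.446 -0.202  0.249] z [ 0.06   0.025 -0.998] step [0.01 0.04 0.04] e 0.0
[ 0.337  0.499  0.076  2.    -0.151  0.607 -0.037] tcp [ 0.446 -0.202  0.249] z [ 0.06   0.025 -0.998] step [0.01 0.04 0.04] e 0.0
[ 0.337  0.499  0.076  2.    -0.151  0.607 -0.037] tcp [ 0.446 -0.202  0.249] z [ 0.06   0.025 -0.998] step [0.01 0.04 0.04] e 0.0
[ 0.337  0.499  0.076  2.    -0.151  0.607 -0.037] tcp [ 0.446 -0.202  0.249] z [ 0.06   0.025 -0.998] step [0.01 0.04 0.04] e 0.0
--
[0.193 0.502 0.149 2.047 0.16  0.578 0.071] tcp [
[... 1580 characters left out ...]
423 -0.08   0.171] z [ 0.139 -0.337 -0.931] step [0.51 0.51 0.23] e 0.0286
[-0.457  0.677  0.583  2.381  1.356  0.04   0.238] tcp [ 0.417 -0.093  0.175] z [ 0.127 -0.389 -0.912] step [0.6  0.56 0.27] e 0.04
[-0.206  0.635  0.15   2.389  1.837  0.205 -0.276] tcp [ 0.431 -0.061  0.159] z [ 0.178 -0.278 -0.944] step [0.82 0.74 0.39] e 0.0
[ 0.055  0.593 -0.298  2.396  2.203  0.392 -0.68 ] tcp [ 0.484 -0.011  0.188] z [ 0.398 -0.112 -0.91 ] step [1.66 0.97 0.73] e 0.0
--
11
[[ 1.182 -0.322  0.554  0.031  0.004 -0.08 ]
 [ 0.932 -0.199  0.53   0.03  -0.004 -0.08 ]
 [ 0.68  -0.083  0.495  0.029 -0.011 -0.08 ]
 [ 0.426  0.027  0.449  0.027 -0.019 -0.08 ]
 [ 0.174  0.13   0.392  0.026 -0.026 -0.08 ]]
```

```bash
python3 - <<'E'
from plant import *
from h import *
# forward check of controller guess
q=np.array([1.352,.689,-.195,1.566,.157,.902,-.215])
rows=[[2.5,-2.6,.1],[2.5,-2.7,.2],[2.5,-2.7,.25],[2.4,-2.7,.35],[2.4,-2.7,.4],[2.4,-2.75,.45],[2.3,-2.8,.55],[2.3,-2.8,.6],[2.2,-2.8,.7],[2.2,-2.85,.75],[2.1,-2.9,.8],[2.05,-2.9,.9],[2,-2.9,.95],[1.95,-2.9,1],[1.9,-2.9,1.05]]
for i,r in enumerate(rows):
    q,e=simrows(q,[np.r_[r,-.003,.035,.009]])
    if i%5==4:print(q,e)
print("actual",get_state()["q"])
for q6 in (.8,1.0,1.2):
    q=np.array(get_state()["q"])
    V=np.array([[.45,.4,-.1,1.8,0,q6,-.2],[.3,.4,-.35,1.9,1.0,q6,-.3],[.3,.5,-.35,1.9,2.,q6,-.5],[.3,.5,-.35,2.1,2.4,q6*.6,-.8],[.22,.57,-.58,2.4,2.41,.51,-.91]])
    print(q6)
    for w in V:
      for k in range(4):
        q,e=simrows(q,jrows(q,w,show=False))
      P,rr=FK(q);print(q,"tcp",P,"z",rr.as_matrix()[:,2],e.round(3))
E
```

```text
[ 1.283  0.55  -0.309  1.965 -0.012  0.589 -0.332] 3.430693564750679e-14
[ 1.148  0.488 -0.501  2.285 -0.239  0.206 -0.457] 2.5802363556761074e-13
[ 0.875  0.519 -0.782  2.497 -0.516  0.04  -0.676] 0.028400559587363646
actual [ 0.86   0.407 -0.537  2.369 -1.001  0.043 -0.044]
0.8
[ 0.373  0.399  0.017  1.8   -0.069  0.802 -0.128] tcp [ 0.488 -0.224  0.348] z [ 0.146 -0.024 -0.989] 0.0
[-0.04   0.392  0.156  1.9    0.766  0.628 -0.075] tcp [ 0.538 -0.208  0.373] z [ 0.248 -0.508 -0.825] 0.0
[-0.126  0.525  0.33   1.9    2.031  0.467 -0.688] tcp [ 0.676 -0.257  0.422] z [ 0.619 -0.642 -0.452] 0.0
[ 0.165  0.484 -0.138  2.1    2.578  0.411 -1.009] tcp [ 0.655 -0.138  0.349] z [ 0.75  -0.259 -0.609] 0.0
[ 0.098  0.537 -0.371  2.4    2.636  0.438 -1.132] tcp [0.522 0.033 0.237] z [ 0.573  0.035 -0.819] 0.0
1.0
[ 0.417  0.399 -0.05   1.8   -0.022  1.    -0.174] tcp [ 0.436 -0.2    0.346] z [-0.035  0.059 -0.998] 0.0
[ 0.041  0.384  0.037  1.9    0.877  0.861 -0.173] tcp [ 0.491 -0.238  0.387] z [ 0.088 -0.613 -0.785] 0.0
[-0.021  0.492  0.158  1.9    2.013  0.761 -0.637] tcp [ 0.66  -0.292  0.481] z [ 0.579 -0.767 -0.278] 0.0
[ 0.175  0.485 -0.154  2.1    2.518  0.534 -0.951] tcp [ 0.662 -0.162  0.372] z [ 0.776 -0.345 -0.528] 0.0
[ 0.12   0.542 -0.408  2.4    2.592  0.448 -1.089] tcp [0.522 0.033 0.237] z [ 0.573  0.035 -0.819] 0.0
1.2
[ 0.463  0.401 -0.12   1.8    0.007  1.2   -0.21 ] tcp [ 0.385 -0.177  0.355] z [-0.216  0.139 -0.967] 0.0
[ 0.123  0.385 -0.084  1.9    0.937  1.102 -0.226] tcp [ 0.443 -0.26   0.406] z [-0.083 -0.692 -0.717] 0.0
[ 0.068  0.482  0.018  1.9    1.986  1.027 -0.587] tcp [ 0.63  -0.321  0.526] z [ 0.481 -0.867 -0.131] 0.0
[ 0.221  0.489 -0.226  2.1    2.454  0.676 -0.879] tcp [ 0.666 -0.185  0.397] z [ 0.791 -0.425 -0.441] 0.0
[ 0.162  0.552 -0.478  2.4    2.514  0.471 -1.012] tcp [0.522 0.033 0.237] z [ 0.573  0.035 -0.819] 0.0
```

```bash
cat >> h.py <<'E'
V=np.array([[.45,.4,-.1,1.8,0,1.0,-.2],[.3,.4,-.35,1.9,1.0,1.0,-.3],[.3,.35,-.35,2.1,2.,1.0,-.5],[.3,.4,-.35,2.3,2.4,.6,-.8],[.22,.57,-.58,2.4,2.41,.51,-.91]])
E
python3 - <<'E'
from plant import *
from h import *
q=np.array(get_state()["q"])
for j,w in enumerate(V):
  for k in range(3):
    r=jrows(q,w,.13,show=False)
    if j==0 and k<2:print(r.round(2))
    q,e=simrows(q,r);P,rr=FK(q);print(j,q,"tcp",P,"z",rr.as_matrix()[:,2],e.round(3))
E
```

```text
[[ 2.92 -0.97  0.19  0.07  0.03 -0.12]
 [ 2.14 -0.59  0.04  0.06  0.   -0.12]
 [ 1.34 -0.25 -0.19  0.06 -0.02 -0.12]
 [ 0.54  0.03 -0.49  0.05 -0.05 -0.11]
 [-0.24  0.25 -0.83  0.05 -0.07 -0.1 ]]
0 [ 0.541  0.397 -0.171  2.013 -0.434  0.658 -0.077] tcp [ 0.464 -0.145  0.312] z [ 0.248  0.235 -0.94 ] 0.0
[[-0.46  0.12 -0.68  0.03 -0.05 -0.06]
 [-0.76  0.19 -0.81  0.03 -0.06 -0.05]
 [-1.06  0.24 -0.93  0.02 -0.07 -0.05]
 [-1.34  0.29 -1.05  0.02 -0.07 -0.04]
 [-1.6   0.32 -1.16  0.02 -0.08 -0.03]]
0 [ 0.406  0.399 -0.033  1.8   -0.03   1.    -0.165] tcp [ 0.436 -0.2    0.346] z [-0.035  0.059 -0.998] 0.0
0 [ 0.406  0.399 -0.033  1.8   -0.03   1.    -0.165] tcp [ 0.436 -0.2    0.346] z [-0.035  0.059 -0.998] 0.0
1 [ 0.171  0.393  0.023  1.862  0.514  0.94  -0.134] tcp [ 0.439 -0.234  0.356] z [-0.092 -0.395 -0.914] 0.0
1 [ 0.027  0.385  0.057  1.9    0.87   0.855 -0.166] tcp [ 0.491 -0.238  0.387] z [ 0.088 -0.613 -0.785] 0.0
1 [ 0.027  0.385  0.057  1.9    0.87   0.855 -0.166] tcp [ 0.491 -0.238  0.387] z [ 0.088 -0.613 -0.785] 0.0
2 [-0.059  0.366  0.174  2.011  1.461  0.79  -0.334] t
[... 217 characters left out ...]
tcp [ 0.573 -0.267  0.508] z [ 0.589 -0.762 -0.269] 0.0
3 [ 0.141  0.386 -0.115  2.3    2.544  0.533 -0.957] tcp [ 0.569 -0.143  0.359] z [ 0.727 -0.337 -0.598] 0.0
3 [ 0.141  0.386 -0.115  2.3    2.544  0.533 -0.957] tcp [ 0.569 -0.143  0.359] z [ 0.727 -0.337 -0.598] 0.0
3 [ 0.141  0.386 -0.115  2.3    2.544  0.533 -0.957] tcp [ 0.569 -0.143  0.359] z [ 0.727 -0.337 -0.598] 0.0
4 [ 0.103  0.538 -0.38   2.4    2.626  0.44  -1.122] tcp [0.522 0.033 0.237] z [ 0.573  0.035 -0.819] 0.0
4 [ 0.103  0.538 -0.38   2.4    2.626  0.44  -1.122] tcp [0.522 0.033 0.237] z [ 0.573  0.035 -0.819] 0.0
4 [ 0.103  0.538 -0.38   2.4    2.626  0.44  -1.122] tcp [0.522 0.033 0.237] z [ 0.573  0.035 -0.819] 0.0
```

>>> send_rows(motion=[{"x": 2.9, "y": -1.0, "z": 0.2, "rx": 0.07, "ry": 0.03, "rz": -0.12, "jaw": 8.8}, {"x": 2.1, "y": -0.6, "z": 0, "rx": 0.06, "ry": 0, "rz": -0.12, "jaw": 8.8}, {"x": 1.3, "y": -0.25, "z": -0.2, "rx": 0.06, "ry": -0.02, "rz": -0.12, "jaw": 8.8}, {"x": 0.5, "y": 0, "z": -0.5, "rx": 0.05, "ry": -0.05, "rz": -0.11, "jaw": 8.8}, {"x": -0.2, "y": 0.25, "z": -0.8, "rx": 0.05, "ry": -0.07, "rz": -0.1, "jaw": 8.8}])

```text
clock: 2.3
tool_pos: [0.4627, -0.1467, 0.3106]
eef_rot: [0.911, 0.372, 0.161, -0.077]
contact_force: [0.4, 0.3, -0.6]
opening: 0.997
finger_force: 0.0
```

```bash
cat > st.py <<'E'
import sys
from plant import *
from h import *
k=int(sys.argv[1]);s=get_state();q=np.array(s["q"]);print("q",q,"tcp",s["tool_pos"],"f",s["contact_force"])
r=jrows(q,V[k],.13);q2,e=simrows(q,r);print("pred",q2,FK(q2)[0],FK(q2)[1].as_matrix()[:,2],e)
E
python3 st.py 0
```

```text
q [ 0.556  0.407 -0.182  2.013 -0.446  0.652 -0.057] tcp [ 0.463 -0.147  0.311] f [ 0.438  0.296 -0.573]
5
[[-0.415  0.047 -0.724  0.03  -0.05  -0.057]
 [-0.729  0.117 -0.855  0.027 -0.059 -0.052]
 [-1.033  0.177 -0.987  0.024 -0.067 -0.045]
 [-1.325  0.227 -1.116  0.02  -0.075 -0.038]
 [-1.605  0.264 -1.241  0.017 -0.082 -0.03 ]]
pred [ 0.406  0.399 -0.033  1.8   -0.03   1.    -0.165] [ 0.436 -0.2    0.346] [-0.035  0.059 -0.998] 1.1352390089922945e-13
```

The arm follows the model closely, so I'll continue.

>>> send_rows(motion=[{"x": -0.4, "y": 0.05, "z": -0.7, "rx": 0.03, "ry": -0.05, "rz": -0.057, "jaw": 8.8}, {"x": -0.7, "y": 0.1, "z": -0.85, "rx": 0.027, "ry": -0.06, "rz": -0.05, "jaw": 8.8}, {"x": -1.0, "y": 0.2, "z": -1.0, "rx": 0.024, "ry": -0.067, "rz": -0.045, "jaw": 8.8}, {"x": -1.3, "y": 0.2, "z": -1.1, "rx": 0.02, "ry": -0.075, "rz": -0.04, "jaw": 8.8}, {"x": -1.6, "y": 0.25, "z": -1.25, "rx": 0.017, "ry": -0.08, "rz": -0.03, "jaw": 8.8}])

```text
clock: 2.8
tool_pos: [0.4338, -0.2, 0.3473]
eef_rot: [0.873, 0.486, -0.004, -0.046]
contact_force: [0.2, 1.2, -0.6]
opening: 0.998
finger_force: 0.0
```

```bash
python3 st.py 1
```

```text
q [ 0.391  0.406 -0.032  1.796 -0.047  1.016 -0.167] tcp [ 0.434 -0.2    0.347] f [ 0.189  1.186 -0.568]
9
[[-0.921 -0.327  0.255 -0.001 -0.089 -0.09 ]
 [-0.846 -0.075  0.1   -0.007 -0.088 -0.091]
 [-0.794  0.181 -0.059 -0.013 -0.087 -0.092]
 [-0.764  0.44  -0.22  -0.019 -0.087 -0.092]
 [-0.757  0.699 -0.379 -0.025 -0.086 -0.092]]
pred [ 0.188  0.397  0.021  1.854  0.442  0.959 -0.132] [ 0.434 -0.226  0.351] [-0.115 -0.339 -0.934] 1.2820719497827747e-13
```

>>> send_rows(motion=[{"x": -0.9, "y": -0.3, "z": 0.25, "rx": 0, "ry": -0.09, "rz": -0.09, "jaw": 8.8}, {"x": -0.85, "y": -0.1, "z": 0.1, "rx": -0.007, "ry": -0.088, "rz": -0.09, "jaw": 8.8}, {"x": -0.8, "y": 0.2, "z": -0.05, "rx": -0.013, "ry": -0.087, "rz": -0.09, "jaw": 8.8}, {"x": -0.75, "y": 0.45, "z": -0.2, "rx": -0.02, "ry": -0.087, "rz": -0.09, "jaw": 8.8}, {"x": -0.75, "y": 0.7, "z": -0.4, "rx": -0.025, "ry": -0.086, "rz": -0.09, "jaw": 8.8}])

```text
clock: 3.3
tool_pos: [0.4301, -0.2362, 0.3536]
eef_rot: [0.72, 0.668, -0.164, 0.087]
contact_force: [0.1, 0.4, -0.6]
opening: 1.001
finger_force: 0.0
```

```bash
python3 st.py 2
```

```text
q [ 0.163  0.395  0.013  1.868  0.44   0.986 -0.166] tcp [ 0.43  -0.236  0.354] f [ 0.096  0.355 -0.632]
12
[[-2.135 -0.175  0.043 -0.006 -0.096 -0.066]
 [-2.085  0.017 -0.033 -0.012 -0.096 -0.066]
 [-2.043  0.21  -0.113 -0.018 -0.096 -0.066]
 [-2.012  0.404 -0.198 -0.024 -0.095 -0.066]
 [-1.991  0.597 -0.285 -0.03  -0.095 -0.065]]
pred [ 0.035  0.376  0.132  1.965  1.023  0.89  -0.234] [ 0.447 -0.292  0.401] [ 0.011 -0.719 -0.695] 8.451351474897553e-13
```

>>> send_rows(motion=[{"x": -2.1, "y": -0.2, "z": 0, "rx": -0.006, "ry": -0.096, "rz": -0.066, "jaw": 8.8}, {"x": -2.1, "y": 0, "z": 0, "rx": -0.012, "ry": -0.096, "rz": -0.066, "jaw": 8.8}, {"x": -2.0, "y": 0.2, "z": -0.1, "rx": -0.018, "ry": -0.096, "rz": -0.066, "jaw": 8.8}, {"x": -2.0, "y": 0.4, "z": -0.2, "rx": -0.024, "ry": -0.095, "rz": -0.066, "jaw": 8.8}, {"x": -2.0, "y": 0.6, "z": -0.3, "rx": -0.03, "ry": -0.095, "rz": -0.065, "jaw": 8.8}])

```text
clock: 3.8
tool_pos: [0.4495, -0.3174, 0.4078]
eef_rot: [0.538, 0.745, -0.31, 0.245]
contact_force: [0.2, 0.8, 0.1]
opening: 0.997
finger_force: 0.0
```

```bash
python3 st.py 2
```

```text
q [ 0.013  0.375  0.121  2.001  1.029  0.924 -0.277] tcp [ 0.45  -0.317  0.408] f [0.226 0.836 0.098]
8
[[-1.786  0.703 -0.132 -0.029 -0.078 -0.062]
 [-1.835  0.856 -0.215 -0.035 -0.08  -0.059]
 [-1.893  0.999 -0.299 -0.04  -0.081 -0.055]
 [-1.961  1.132 -0.382 -0.045 -0.083 -0.051]
 [-2.037  1.256 -0.463 -0.05  -0.085 -0.048]]
pred [-0.044  0.359  0.164  2.063  1.625  0.83  -0.427] [ 0.514 -0.297  0.46 ] [ 0.333 -0.836 -0.436] 6.517495804628417e-13
```

>>> send_rows(motion=[{"x": -1.8, "y": 0.7, "z": -0.1, "rx": -0.029, "ry": -0.078, "rz": -0.062, "jaw": 8.8}, {"x": -1.8, "y": 0.85, "z": -0.2, "rx": -0.035, "ry": -0.08, "rz": -0.059, "jaw": 8.8}, {"x": -1.9, "y": 1.0, "z": -0.3, "rx": -0.04, "ry": -0.081, "rz": -0.055, "jaw": 8.8}, {"x": -2.0, "y": 1.1, "z": -0.4, "rx": -0.045, "ry": -0.083, "rz": -0.051, "jaw": 8.8}, {"x": -2.0, "y": 1.25, "z": -0.5, "rx": -0.05, "ry": -0.085, "rz": -0.048, "jaw": 8.8}])

```text
clock: 4.3
tool_pos: [0.5279, -0.3334, 0.477]
eef_rot: [0.33, 0.775, -0.364, 0.396]
contact_force: [0.8, -0.4, 1.0]
opening: 0.997
finger_force: 0.0
```

```bash
python3 st.py 3
```

```text
q [-0.046  0.357  0.156  2.105  1.65   0.868 -0.472] tcp [ 0.528 -0.333  0.477] f [ 0.823 -0.402  1.032]
6
[[ 0.548  3.05  -0.038 -0.107 -0.026 -0.055]
 [ 0.723  3.144 -0.158 -0.113 -0.019 -0.053]
 [ 0.872  3.218 -0.278 -0.117 -0.012 -0.051]
 [ 0.995  3.277 -0.398 -0.12  -0.006 -0.049]
 [ 1.094  3.322 -0.516 -0.122 -0.001 -0.048]]
pred [ 0.114  0.384 -0.077  2.268  2.364  0.583 -0.845] [ 0.569 -0.176  0.374] [ 0.694 -0.449 -0.563] 1.1070057847447196e-11
```

>>> send_rows(motion=[{"x": 0.5, "y": 3.0, "z": -0.1, "rx": -0.107, "ry": -0.026, "rz": -0.055, "jaw": 8.8}, {"x": 0.7, "y": 3.1, "z": -0.2, "rx": -0.113, "ry": -0.019, "rz": -0.053, "jaw": 8.8}, {"x": 0.9, "y": 3.2, "z": -0.3, "rx": -0.117, "ry": -0.012, "rz": -0.051, "jaw": 8.8}, {"x": 1.0, "y": 3.3, "z": -0.4, "rx": -0.12, "ry": -0.006, "rz": -0.05, "jaw": 8.8}, {"x": 1.1, "y": 3.3, "z": -0.5, "rx": -0.122, "ry": 0, "rz": -0.048, "jaw": 8.8}])

```text
clock: 4.8
tool_pos: [0.5963, -0.2067, 0.4012]
eef_rot: [0.09, 0.872, -0.186, 0.444]
contact_force: [0.1, -0.0, 0.4]
opening: 0.996
finger_force: 0.0
```

```bash
cat > go.py <<'E'
import sys
from plant import *
from h import *
# go.py x y z lean n [dyaw]: rows to TCP pose with flipped tool, lean in degrees
x,y,z,l=map(float,sys.argv[1:5]);n=int(sys.argv[5]);dy=float(sys.argv[6]) if len(sys.argv)>6 else 0
s=get_state();p,Q=pose(s);print("t",s["clock"],"q",np.array(s["q"]),"tcp",p,"f",np.array(s["contact_force"]),"op",s["opening"],s["finger_force"])
M=Rt(np.radians(l),dy)@np.diag([-1,-1,1.]);plan(p,Q,np.array([x,y,z]),M,n)
b=dls(np.array(s["q"]),*( [np.array([x,y,z]),M]),it=30);print("pred",b,np.linalg.norm(FK(b)[0]-[x,y,z]).round(3))
E
python3 go.py .51 .033 .30 35 10
```

```text
t 4.8 q [ 0.159  0.368 -0.092  2.269  2.423  0.589 -0.858] tcp [ 0.596 -0.207  0.401] f [ 0.136 -0.026  0.372] op 0.9957064131842052 0.0
sh [1.31, 2.16, -1.06] turn [-0.0454, 0.0318, -0.0102]
sh [1.32, 2.22, -0.92] turn [-0.0454, 0.0318, -0.0102]
sh [1.32, 2.27, -0.78] turn [-0.0454, 0.0318, -0.0102]
sh [1.32, 2.32, -0.63] turn [-0.0454, 0.0318, -0.0102]
sh [1.31, 2.36, -0.48] turn [-0.0454, 0.0318, -0.0102]
sh [1.3, 2.39, -0.34] turn [-0.0454, 0.0318, -0.0102]
sh [1.29, 2.41, -0.19] turn [-0.0454, 0.0318, -0.0102]
sh [1.27, 2.43, -0.03] turn [-0.0454, 0.0318, -0.0102]
sh [1.24, 2.44, 0.12] turn [-0.0454, 0.0318, -0.0102]
sh [1.21, 2.45, 0.27] turn [-0.0454, 0.0318, -0.0102]
pred [ 0.098  0.372 -0.339  2.335  2.381  0.222 -0.894] 0.0
```

>>> send_rows(motion=[{"x": 1.3, "y": 2.2, "z": -1.05, "rx": -0.045, "ry": 0.032, "rz": -0.01, "jaw": 8.8}, {"x": 1.3, "y": 2.2, "z": -0.9, "rx": -0.045, "ry": 0.032, "rz": -0.01, "jaw": 8.8}, {"x": 1.3, "y": 2.3, "z": -0.8, "rx": -0.045, "ry": 0.032, "rz": -0.01, "jaw": 8.8}, {"x": 1.3, "y": 2.3, "z": -0.6, "rx": -0.045, "ry": 0.032, "rz": -0.01, "jaw": 8.8}, {"x": 1.3, "y": 2.35, "z": -0.5, "rx": -0.045, "ry": 0.032, "rz": -0.01, "jaw": 8.8}])

```text
clock: 5.3
tool_pos: [0.5542, -0.0874, 0.3513]
eef_rot: [0.034, 0.922, -0.091, 0.376]
contact_force: [0.2, 0.2, -0.6]
opening: 0.999
finger_force: 0.0
```

>>> send_rows(motion=[{"x": 1.3, "y": 2.4, "z": -0.35, "rx": -0.045, "ry": 0.032, "rz": -0.01, "jaw": 8.8}, {"x": 1.3, "y": 2.4, "z": -0.2, "rx": -0.045, "ry": 0.032, "rz": -0.01, "jaw": 8.8}, {"x": 1.3, "y": 2.4, "z": 0, "rx": -0.045, "ry": 0.032, "rz": -0.01, "jaw": 8.8}, {"x": 1.2, "y": 2.45, "z": 0.1, "rx": -0.045, "ry": 0.032, "rz": -0.01, "jaw": 8.8}, {"x": 1.2, "y": 2.45, "z": 0.25, "rx": -0.045, "ry": 0.032, "rz": -0.01, "jaw": 8.8}])

```text
clock: 5.8
tool_pos: [0.5118, 0.0332, 0.3002]
eef_rot: [-0.024, 0.954, 0.007, 0.299]
contact_force: [0.3, 0.3, -0.6]
opening: 0.997
finger_force: 0.0
```

```bash
python3 go.py .5413 .0335 .2113 35 5;python3 - <<'E'
from plant import *
from h import *
d=snapshot("wrist");cv2.imwrite("pics/w1.png",d["img"][:,:,::-1])
print(proj(d,[[.594,.0365,.152],[.594,.0365,.166],tw([0,.03,.1085]),tw([.012,0,.24])]).round(0).tolist())
E
```

```text
t 5.8 q [-0.018  0.357 -0.267  2.378  2.312  0.273 -0.886] tcp [0.512 0.033 0.3  ] f [ 0.308  0.321 -0.552] op 0.9974635641595357 0.0
sh [0.53, -0.02, 1.8] turn [-0.001, -0.0005, -0.0012]
sh [0.53, -0.02, 1.8] turn [-0.001, -0.0005, -0.0012]
sh [0.53, -0.02, 1.8] turn [-0.001, -0.0005, -0.0012]
sh [0.53, -0.03, 1.79] turn [-0.001, -0.0005, -0.0012]
sh [0.54, -0.03, 1.79] turn [-0.001, -0.0005, -0.0012]
pred [ 0.145  0.626 -0.463  2.378  2.553  0.521 -1.047] 0.0
[[320.0, 168.0], [320.0, 178.0], [357.0, 134.0], [332.0, 244.0]]
```

View pics/w1.png

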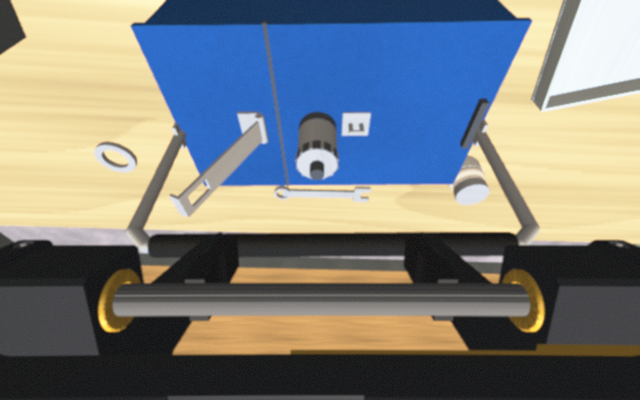

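In the wrist view the cartridge's top ring is centred at about (317.5,162), with the stub top at (317.5,171). The staple is near (356,127), the strap runs from (252,128) to its tip at (182,203), and the handle is at about y=244. These sit within 7 px of the predictions.

```bash
python3 - <<'E'
from plant import *
from h import *
d=snapshot("wrist")
for n,u,z in (("rim",(317.5,162),.152),("stub",(317.5,171),.166),("staple",(356,127),.1085)):
    P=onz(d,[u],z)[0];print(n,P,tc(P))
o,v=ray(d,[(182,200)]);oc=tc(o);vc=v[0]@Rc;k=-oc[0]/vc[0];p=oc+k*vc
print("tip",p,np.arctan2(p[2]-.098,p[1]+.075))
E
```

```text
rim [0.582 0.037 0.152] [-0.002 -0.008  0.152]
stub [0.581 0.037 0.166] [-0.003 -0.008  0.166]
staple [0.571 0.077 0.108] [-0.012  0.032  0.108]
tip [ 0.    -0.129  0.199] 2.064216121653553
```

>>> send_rows(motion=[{"x": 0.55, "y": 0, "z": 1.75, "rx": 0, "ry": 0, "rz": 0, "jaw": 8.0}, {"x": 0.55, "y": 0, "z": 1.75, "rx": 0, "ry": 0, "rz": 0, "jaw": 8.0}, {"x": 0.55, "y": 0, "z": 1.75, "rx": 0, "ry": 0, "rz": 0, "jaw": 8.0}, {"x": 0.55, "y": 0, "z": 1.75, "rx": 0, "ry": 0, "rz": 0, "jaw": 8.0}, {"x": 0.55, "y": 0, "z": 1.75, "rx": 0, "ry": 0, "rz": 0, "jaw": 8.0}])

```text
clock: 6.4
tool_pos: [0.5406, 0.032, 0.2126]
eef_rot: [-0.023, 0.953, 0.006, 0.301]
contact_force: [0.2, 0.3, -0.4]
opening: 0.909
finger_force: 0.0
```

```bash
python3 go.py .5936 .0373 .1295 35 5
```

```text
t 6.4 q [ 0.084  0.615 -0.436  2.411  2.484  0.571 -1.039] tcp [0.541 0.032 0.213] f [ 0.216  0.324 -0.382] op 0.9093183779875611 0.0
sh [0.08, 0.06, 1.97] turn [-0.0018, 0.0001, -0.0015]
sh [0.08, 0.06, 1.97] turn [-0.0018, 0.0001, -0.0015]
sh [0.08, 0.06, 1.97] turn [-0.0018, 0.0001, -0.0015]
sh [0.08, 0.05, 1.97] turn [-0.0018, 0.0001, -0.0015]
sh [0.08, 0.05, 1.97] turn [-0.0018, 0.0001, -0.0015]
pred [ 0.132  0.844 -0.463  2.289  2.611  0.651 -1.047] 0.0
```

>>> send_rows(motion=[{"x": 0.1, "y": 0.1, "z": 2.0, "rx": -0.002, "ry": 0, "rz": -0.0015, "jaw": 8.0}, {"x": 0.1, "y": 0.05, "z": 2.0, "rx": -0.002, "ry": 0, "rz": -0.0015, "jaw": 8.0}, {"x": 0.1, "y": 0.05, "z": 2.0, "rx": -0.002, "ry": 0, "rz": -0.0015, "jaw": 8.0}, {"x": 0.05, "y": 0.05, "z": 1.5, "rx": -0.002, "ry": 0, "rz": -0.0015, "jaw": 8.0}, {"x": 0, "y": 0, "z": 0.5, "rx": 0, "ry": 0, "rz": 0, "jaw": 8.0}])

```text
clock: 6.9
tool_pos: [0.5835, 0.0365, 0.1443]
eef_rot: [-0.027, 0.954, 0.008, 0.3]
contact_force: [0.1, -0.8, 0.0]
opening: 0.907
finger_force: 0.0
```

```bash
python3 go.py .5936 .0373 .1295 35 5; python3 - <<'E'
from plant import *
from h import *
d=snapshot("scene");w=snapshot("wrist")
a=cv2.resize(d["img"][140:260,255:415],(640,480),interpolation=2);b=cv2.resize(w["img"][:300],(640,300))[:120]
cv2.imwrite("pics/s2.png",np.vstack([a,b])[:,:,::-1])
E
```

```text
t 6.9 q [ 0.094  0.803 -0.443  2.332  2.558  0.673 -1.045] tcp [0.584 0.037 0.144] f [ 0.123 -0.803  0.033] op 0.9072567181238971 0.0
sh [0.0, 0.0, 0.36] turn [-0.0002, -0.0002, -0.0003]
sh [0.0, 0.0, 0.36] turn [-0.0002, -0.0002, -0.0003]
sh [0.0, 0.0, 0.36] turn [-0.0002, -0.0002, -0.0003]
sh [0.0, 0.0, 0.36] turn [-0.0002, -0.0002, -0.0003]
sh [0.0, 0.0, 0.36] turn [-0.0002, -0.0002, -0.0003]
pred [ 0.133  0.845 -0.466  2.289  2.608  0.652 -1.044] 0.0
```

View pics/s2.png

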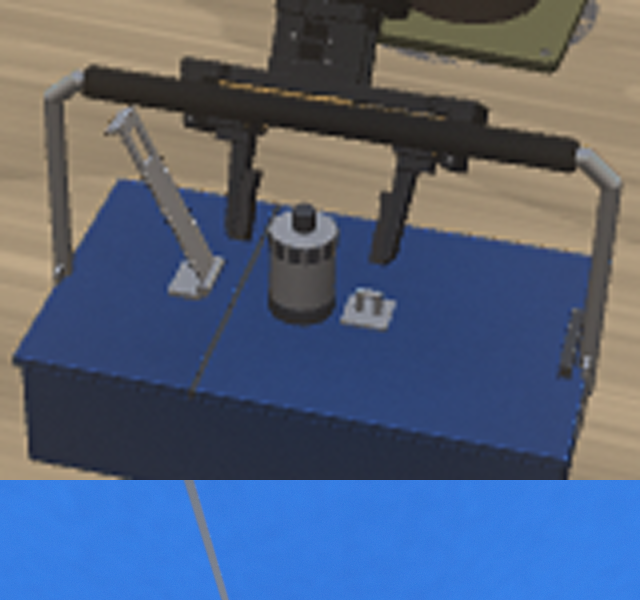

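The fingers straddle the cartridge, with tips in the crop at (240,238) and (382,260). I'll compare these with their projected positions.

```bash
python3 - <<'E'
from plant import *
from h import *
s=get_state();p,Q=pose(s);M=R.from_quat(Q).as_matrix();d=snapshot("scene")
print([((proj(d,p+M@[x,y,.011])[0]-[255,140])*4).round(0).tolist() for y in (-.04,.04,-.057,.057) for x in (-.009,.009)])
for u,z in (((302,227),.152),((304,212),.166),((369,296),.1085)):print(onz(d,[[255+u[0]/4-.4,140+u[1]/4-.4]],z))
E
```

```text
[[240.0, 233.0], [246.0, 233.0], [364.0, 255.0], [368.0, 255.0], [214.0, 229.0], [220.0, 229.0], [390.0, 259.0], [395.0, 259.0]]
[[0.592 0.035 0.152]]
[[0.595 0.037 0.166]]
[[0.591 0.08  0.109]]
```

>>> send_rows(motion=[{"x": 0, "y": 0, "z": 0.6, "rx": 0, "ry": 0, "rz": 0, "jaw": 8.0}, {"x": 0, "y": 0, "z": 0.6, "rx": 0, "ry": 0, "rz": 0, "jaw": 8.0}, {"x": 0, "y": 0, "z": 0.6, "rx": 0, "ry": 0, "rz": 0, "jaw": 8.0}, {"x": 0, "y": 0, "z": 0, "rx": 0, "ry": 0, "rz": 0, "jaw": 6.5}, {"x": 0, "y": 0, "z": 0, "rx": 0, "ry": 0, "rz": 0, "jaw": 5.5}], grip_force=30)

```text
clock: 7.55
tool_pos: [0.593, 0.0378, 0.1308]
eef_rot: [-0.027, 0.953, 0.009, 0.3]
contact_force: [0.4, -0.6, 0.0]
opening: 0.752
finger_force: 0.0
```

>>> send_rows(motion=[{"x": 0, "y": 0, "z": 0, "rx": 0, "ry": 0, "rz": 0, "jaw": 5.0}, {"x": 0, "y": 0, "z": 0, "rx": 0, "ry": 0, "rz": 0, "jaw": 4.6}, {"x": 0, "y": 0, "z": 0, "rx": 0, "ry": 0, "rz": 0, "jaw": 4.2}, {"x": 0, "y": 0, "z": 0, "rx": 0, "ry": 0, "rz": 0, "jaw": 3.6}, {"x": 0, "y": 0, "z": 0, "rx": 0, "ry": 0, "rz": 0, "jaw": 3.0}], grip_force=30)

```text
clock: 8.05
tool_pos: [0.5932, 0.0369, 0.1312]
eef_rot: [-0.027, 0.953, 0.008, 0.301]
contact_force: [0.1, -2.7, 2.0]
opening: 0.466
finger_force: 30.0
```

>>> send_rows(motion=[{"x": 0, "y": 0, "z": 0, "rx": 0, "ry": 0, "rz": 0, "jaw": 3.0}, {"x": 0, "y": 0, "z": 0, "rx": 0, "ry": 0, "rz": 0, "jaw": 3.0}, {"x": 0, "y": 0, "z": 0, "rx": 0, "ry": 0, "rz": 0, "jaw": 3.0}, {"x": 0, "y": 0, "z": 0, "rx": 0, "ry": 0, "rz": 0, "jaw": 3.0}, {"x": 0, "y": 0, "z": 0, "rx": 0, "ry": 0, "rz": 0, "jaw": 3.0}], grip_force=30)

```text
clock: 8.55
tool_pos: [0.5933, 0.0375, 0.1311]
eef_rot: [-0.027, 0.953, 0.008, 0.301]
contact_force: [0.4, -3.2, 3.2]
opening: 0.471
finger_force: 30.0
```

```bash
python3 go.py .5936 .0373 .1495 35 5; for a in "570 .036 .155 35" "545 .036 .165 35" "525 .036 .17 35" "525 .036 .17 25" "52 .036 .30 25" "52 .036 .35 25"; do echo $a; python3 go.py .$a 1 | grep pred; done
```

```text
t 8.55 q [ 0.094  0.837 -0.44   2.309  2.569  0.685 -1.042] tcp [0.593 0.038 0.131] f [ 0.354 -3.213  3.181] op 0.47074004973034383 29.999850746244192
sh [-0.22, -0.0, -0.3] turn [-0.0001, 0.0, -0.0001]
sh [-0.22, -0.0, -0.3] turn [-0.0001, 0.0, -0.0001]
sh [-0.22, -0.0, -0.3] turn [-0.0001, 0.0, -0.0001]
sh [-0.22, -0.0, -0.3] turn [-0.0001, 0.0, -0.0001]
sh [-0.22, -0.0, -0.3] turn [-0.0001, 0.0, -0.0001]
pred [ 0.131  0.796 -0.458  2.278  2.58   0.596 -1.026] 0.0
570 .036 .155 35
pred [ 0.141  0.781 -0.479  2.344  2.595  0.644 -1.056] 0.0
545 .036 .165 35
pred [ 0.146  0.756 -0.498  2.41   2.6    0.682 -1.085] 0.0
525 .036 .17 35
pred [ 0.148  0.744 -0.515  2.466  2.606  0.723 -1.112] 0.0
525 .036 .17 25
pred [ 0.065  0.661 -0.342  2.318  2.411  0.337 -0.92 ] 0.0
52 .036 .30 25
pred [-0.552  0.42   0.611  2.162 -1.     0.327  2.516] 0.001
52 .036 .35 25
pred [ 0.651  0.562 -1.324  2.075  1.128  0.792  0.323] 0.0
```

>>> send_rows(motion=[{"x": -0.1, "y": 0, "z": -0.2, "rx": 0, "ry": 0, "rz": 0, "jaw": 3.0}, {"x": -0.2, "y": 0, "z": -0.3, "rx": 0, "ry": 0, "rz": 0, "jaw": 3.0}, {"x": -0.2, "y": 0, "z": -0.3, "rx": 0, "ry": 0, "rz": 0, "jaw": 3.0}, {"x": -0.2, "y": 0, "z": -0.3, "rx": 0, "ry": 0, "rz": 0, "jaw": 3.0}, {"x": 0, "y": 0, "z": 0, "rx": 0, "ry": 0, "rz": 0, "jaw": 3.0}])

```text
clock: 9.05
tool_pos: [0.5925, 0.0382, 0.1445]
eef_rot: [-0.028, 0.953, 0.009, 0.301]
contact_force: [0.2, 0.5, -2.9]
opening: 0.467
finger_force: 30.0
```

```bash
python3 go.py .528 .036 .172 35 10
```

```text
t 9.05 q [ 0.091  0.803 -0.434  2.306  2.553  0.65  -1.033] tcp [0.592 0.038 0.145] f [ 0.16   0.471 -2.941] op 0.46730192867910925 29.99998938292265
sh [0.37, 0.02, -0.59] turn [0.0001, -0.0, 0.0]
sh [0.37, 0.02, -0.59] turn [0.0001, -0.0, 0.0]
sh [0.37, 0.02, -0.59] turn [0.0001, -0.0, 0.0]
sh [0.37, 0.02, -0.59] turn [0.0001, -0.0, 0.0]
sh [0.37, 0.02, -0.59] turn [0.0001, -0.0, 0.0]
sh [0.37, 0.02, -0.59] turn [0.0001, -0.0, 0.0]
sh [0.37, 0.02, -0.59] turn [0.0001, -0.0, 0.0]
sh [0.37, 0.02, -0.59] turn [0.0001, -0.0, 0.0]
sh [0.37, 0.02, -0.59] turn [0.0001, -0.0, 0.0]
sh [0.37, 0.02, -0.59] turn [0.0001, -0.0, 0.0]
pred [ 0.147  0.738 -0.511  2.455  2.602  0.707 -1.106] 0.0
```

>>> send_rows(motion=[{"x": 0.4, "y": 0, "z": -0.6, "rx": 0, "ry": 0, "rz": 0, "jaw": 3.0}, {"x": 0.4, "y": 0, "z": -0.6, "rx": 0, "ry": 0, "rz": 0, "jaw": 3.0}, {"x": 0.4, "y": 0, "z": -0.6, "rx": 0, "ry": 0, "rz": 0, "jaw": 3.0}, {"x": 0.4, "y": 0, "z": -0.6, "rx": 0, "ry": 0, "rz": 0, "jaw": 3.0}, {"x": 0.4, "y": 0, "z": -0.6, "rx": 0, "ry": 0, "rz": 0, "jaw": 3.0}])

```text
clock: 9.55
tool_pos: [0.5582, 0.0358, 0.1573]
eef_rot: [-0.028, 0.953, 0.009, 0.3]
contact_force: [0.2, -0.3, -3.7]
opening: 0.467
finger_force: 30.0
```

>>> send_rows(motion=[{"x": 0.4, "y": 0, "z": -0.6, "rx": 0, "ry": 0, "rz": 0, "jaw": 3.0}, {"x": 0.4, "y": 0, "z": -0.6, "rx": 0, "ry": 0, "rz": 0, "jaw": 3.0}, {"x": 0.35, "y": 0, "z": -0.6, "rx": 0, "ry": 0, "rz": 0, "jaw": 3.0}, {"x": 0.35, "y": 0, "z": -0.6, "rx": 0, "ry": 0, "rz": 0, "jaw": 3.0}, {"x": 0.3, "y": 0, "z": -0.5, "rx": 0, "ry": 0, "rz": 0, "jaw": 3.0}])

```text
clock: 10.05
tool_pos: [0.5271, 0.034, 0.1708]
eef_rot: [-0.028, 0.953, 0.009, 0.3]
contact_force: [0.2, 1.3, -2.9]
opening: 0.466
finger_force: 30.0
```

```bash
python3 go.py .51 .371 .165 35 20 .25
```

```text
t 10.05 q [ 0.098  0.736 -0.491  2.482  2.555  0.754 -1.108] tcp [0.527 0.034 0.171] f [ 0.245  1.292 -2.927] op 0.4662260448840792 29.999895840883255
sh [0.01, 1.69, 0.03] turn [-0.0072, -0.0, -0.0103]
sh [-0.01, 1.69, 0.04] turn [-0.0072, -0.0, -0.0103]
sh [-0.03, 1.69, 0.06] turn [-0.0072, -0.0, -0.0103]
sh [-0.04, 1.69, 0.07] turn [-0.0072, -0.0, -0.0103]
sh [-0.06, 1.68, 0.08] turn [-0.0072, -0.0, -0.0103]
sh [-0.08, 1.68, 0.09] turn [-0.0072, -0.0, -0.0103]
sh [-0.1, 1.68, 0.1] turn [-0.0072, -0.0, -0.0103]
sh [-0.11, 1.68, 0.12] turn [-0.0072, -0.0, -0.0103]
sh [-0.13, 1.68, 0.13] turn [-0.0072, -0.0, -0.0103]
sh [-0.15, 1.68, 0.14] turn [-0.0072, -0.0, -0.0103]
sh [-0.17, 1.67, 0.15] turn [-0.0072, -0.0, -0.0103]
sh [-0.18, 1.67, 0.16] turn [-0.0072, -0.0, -0.0103]
sh [-0.2, 1.67, 0.18] turn [-0.0072, -0.0, -0.0103]
sh [-0.22, 1.66, 0.19] turn [-0.0072, -0.0, -0.0103]
sh [-0.23, 1.66, 0.2] turn [-0.0072, -0.0, -0.0103]
sh [-0.25, 1.66, 0.21] turn [-0.0072, -0.0, -0.0103]
sh [-0.27, 1.65, 0.22] turn [-0.0072, -0.0, -0.0103]
sh [-0.28, 1.65, 0.23] turn [-0.0072, -0.0, -0.0103]
sh [-0.3, 1.64, 0.25] turn [-0.0072, -0.0, -0.0103]
sh [-0.32, 1.64, 0.26] turn [-0.0072, -0.0, -0.0103]
pred [-0.539  0.782 -0.459  2.132  2.084  0.635 -0.903] 0.0
```

>>> send_rows(motion=[{"x": 0, "y": 1.7, "z": 0, "rx": -0.007, "ry": 0, "rz": -0.01, "jaw": 3.0}, {"x": 0, "y": 1.7, "z": 0, "rx": -0.007, "ry": 0, "rz": -0.01, "jaw": 3.0}, {"x": 0, "y": 1.7, "z": 0.05, "rx": -0.007, "ry": 0, "rz": -0.01, "jaw": 3.0}, {"x": -0.05, "y": 1.7, "z": 0.05, "rx": -0.007, "ry": 0, "rz": -0.01, "jaw": 3.0}, {"x": -0.05, "y": 1.7, "z": 0.1, "rx": -0.007, "ry": 0, "rz": -0.01, "jaw": 3.0}])

```text
clock: 10.55
tool_pos: [0.5224, 0.1196, 0.1696]
eef_rot: [-0.057, 0.952, 0.018, 0.3]
contact_force: [0.3, 0.0, -2.2]
opening: 0.463
finger_force: 30.0
```

>>> send_rows(motion=[{"x": -0.1, "y": 1.7, "z": 0.1, "rx": -0.007, "ry": 0, "rz": -0.01, "jaw": 3.0}, {"x": -0.1, "y": 1.7, "z": 0.1, "rx": -0.007, "ry": 0, "rz": -0.01, "jaw": 3.0}, {"x": -0.1, "y": 1.7, "z": 0.1, "rx": -0.007, "ry": 0, "rz": -0.01, "jaw": 3.0}, {"x": -0.1, "y": 1.7, "z": 0.1, "rx": -0.007, "ry": 0, "rz": -0.01, "jaw": 3.0}, {"x": -0.15, "y": 1.7, "z": 0.15, "rx": -0.007, "ry": 0, "rz": -0.01, "jaw": 3.0}])

```text
clock: 11.05
tool_pos: [0.5177, 0.2048, 0.1682]
eef_rot: [-0.086, 0.95, 0.027, 0.299]
contact_force: [0.6, 0.3, -3.9]
opening: 0.466
finger_force: 30.0
```

>>> send_rows(motion=[{"x": -0.15, "y": 1.7, "z": 0.15, "rx": -0.007, "ry": 0, "rz": -0.01, "jaw": 3.0}, {"x": -0.2, "y": 1.7, "z": 0.15, "rx": -0.007, "ry": 0, "rz": -0.01, "jaw": 3.0}, {"x": -0.2, "y": 1.7, "z": 0.2, "rx": -0.007, "ry": 0, "rz": -0.01, "jaw": 3.0}, {"x": -0.2, "y": 1.7, "z": 0.2, "rx": -0.007, "ry": 0, "rz": -0.01, "jaw": 3.0}, {"x": -0.2, "y": 1.7, "z": 0.2, "rx": -0.007, "ry": 0, "rz": -0.01, "jaw": 3.0}])

```text
clock: 11.55
tool_pos: [0.5132, 0.2906, 0.1662]
eef_rot: [-0.115, 0.947, 0.036, 0.298]
contact_force: [0.4, -0.4, -2.9]
opening: 0.469
finger_force: 30.0
```

```bash
python3 go.py .51 .371 .11 35 5 .25;python3 - <<'E'
from plant import *
from h import *
d=snapshot("scene");a=cv2.resize(d["img"][110:290,380:540],(640,480*3//2),interpolation=2)[:600]
cv2.imwrite("pics/s3.png",a[:,:,::-1])
E
```

```text
t 11.55 q [-0.446  0.759 -0.475  2.279  2.163  0.721 -1.014] tcp [0.513 0.291 0.166] f [ 0.379 -0.377 -2.888] op 0.4693807968178699 30.000035651028156
sh [0.38, 1.58, 1.11] turn [-0.0076, -0.0001, -0.0109]
sh [0.36, 1.57, 1.12] turn [-0.0076, -0.0001, -0.0109]
sh [0.35, 1.57, 1.13] turn [-0.0076, -0.0001, -0.0109]
sh [0.33, 1.56, 1.14] turn [-0.0076, -0.0001, -0.0109]
sh [0.31, 1.56, 1.15] turn [-0.0076, -0.0001, -0.0109]
pred [-0.522  0.906 -0.498  2.157  2.216  0.757 -1.021] 0.0
```

View pics/s3.png

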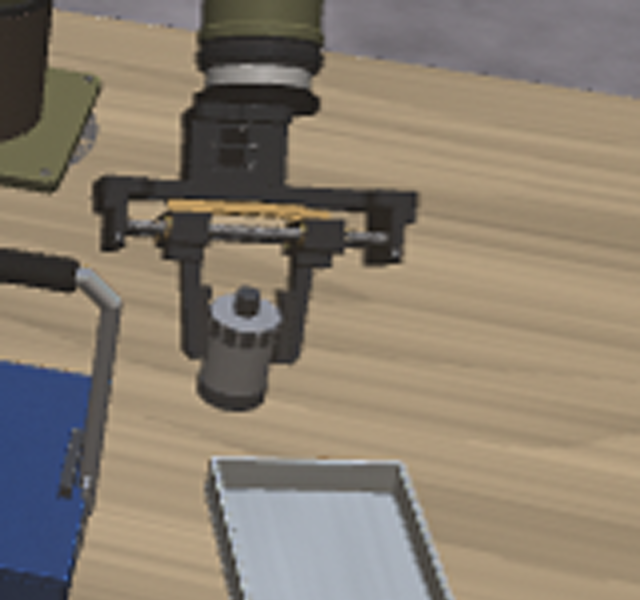

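The cartridge hangs between the pads, with its stub top at (247,292) and base at about (232,398) in the crop. I'll compare that line with a projected vertical, then go on.

```bash
python3 - <<'E'
from plant import *
from h import *
s=get_state();p,Q=pose(s);M=R.from_quat(Q).as_matrix();d=snapshot("scene")
c=p-.008*M[:,2]-np.array([.002,0,0]); b=p[2]-.041
for z in (b,b+.062,b+.076):print(((proj(d,[c[0],c[1],z])[0]-[380,110])*4).round(0))
# tilt by 0.1 rad forward/back about pads
for t in (-.15,.15):
  print(t,((proj(d,[c[0]+.035*np.sin(t),c[1],b+.043+.035*np.cos(t)])[0]-[380,110])*4).round(0))
E
```

```text
[232. 385.]
[247. 304.]
[251. 285.]
-0.15 [252. 278.]
0.15 [250. 287.]
```

>>> send_rows(motion=[{"x": 0.4, "y": 1.6, "z": 1.1, "rx": -0.008, "ry": 0, "rz": -0.01, "jaw": 3.0}, {"x": 0.4, "y": 1.6, "z": 1.1, "rx": -0.008, "ry": 0, "rz": -0.01, "jaw": 3.0}, {"x": 0.35, "y": 1.6, "z": 1.1, "rx": -0.008, "ry": 0, "rz": -0.01, "jaw": 3.0}, {"x": 0.35, "y": 1.6, "z": 1.1, "rx": -0.008, "ry": 0, "rz": -0.01, "jaw": 3.0}, {"x": 0.3, "y": 1.6, "z": 1.2, "rx": -0.008, "ry": 0, "rz": -0.01, "jaw": 3.0}])

```text
clock: 12.15
tool_pos: [0.5089, 0.3731, 0.109]
eef_rot: [-0.145, 0.943, 0.048, 0.296]
contact_force: [-0.1, -0.2, -2.9]
opening: 0.462
finger_force: 30.0
```

```bash
python3 go.py .51 .371 .05 35 10 .25;python3 - <<'E'
from plant import *
from h import *
d=snapshot("scene")
cv2.imwrite("pics/s4.png",cv2.resize(d["img"][130:280,400:520],(600,600*150//120),interpolation=2)[:600][:,:,::-1])
E
```

```text
t 12.15 q [-0.56   0.904 -0.484  2.168  2.168  0.784 -1.018] tcp [0.509 0.373 0.109] f [-0.125 -0.153 -2.902] op 0.46187421326399775 29.99944657087326
sh [0.33, -0.03, 0.49] turn [0.0002, -0.0001, -0.0004]
sh [0.33, -0.03, 0.49] turn [0.0002, -0.0001, -0.0004]
sh [0.33, -0.03, 0.49] turn [0.0002, -0.0001, -0.0004]
sh [0.33, -0.02, 0.49] turn [0.0002, -0.0001, -0.0004]
sh [0.33, -0.02, 0.49] turn [0.0002, -0.0001, -0.0004]
sh [0.33, -0.02, 0.49] turn [0.0002, -0.0001, -0.0004]
sh [0.33, -0.02, 0.49] turn [0.0002, -0.0001, -0.0004]
sh [0.33, -0.02, 0.49] turn [0.0002, -0.0001, -0.0004]
sh [0.33, -0.02, 0.49] turn [0.0002, -0.0001, -0.0004]
sh [0.33, -0.02, 0.49] turn [0.0002, -0.0001, -0.0004]
pred [-0.52   1.038 -0.505  2.164  2.33   0.866 -1.112] 0.0
```

View pics/s4.png

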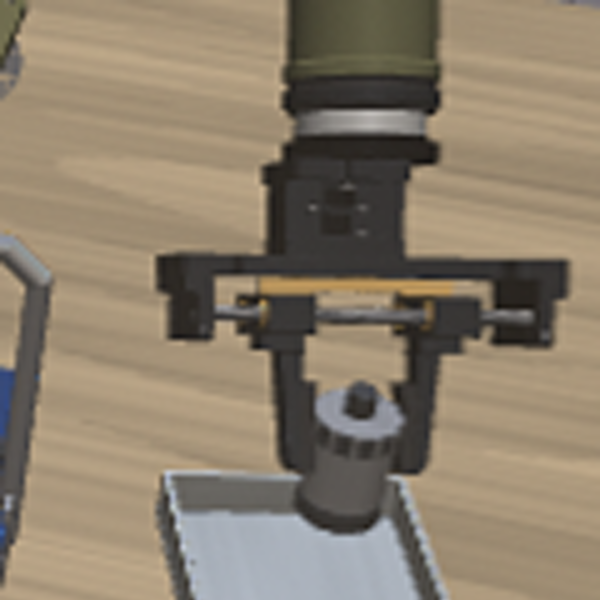

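The cartridge is upright over the tray at about (340,460) in the crop and moves further in as it drops. Now lowering.

>>> send_rows(motion=[{"x": 0.6, "y": 0, "z": 0.9, "rx": 0, "ry": 0, "rz": 0, "jaw": 3.0}, {"x": 0.6, "y": 0, "z": 0.9, "rx": 0, "ry": 0, "rz": 0, "jaw": 3.0}, {"x": 0.6, "y": 0, "z": 0.9, "rx": 0, "ry": 0, "rz": 0, "jaw": 3.0}, {"x": 0.6, "y": 0, "z": 0.9, "rx": 0, "ry": 0, "rz": 0, "jaw": 3.0}, {"x": 0.5, "y": 0, "z": 0.7, "rx": 0, "ry": 0, "rz": 0, "jaw": 3.0}])

```text
clock: 12.7
tool_pos: [0.51, 0.3716, 0.0571]
eef_rot: [-0.144, 0.943, 0.047, 0.296]
contact_force: [1.0, -0.3, -2.0]
opening: 0.468
finger_force: 30.0
```

>>> send_rows(motion=[{"x": 0.15, "y": 0, "z": 0.2, "rx": 0, "ry": 0, "rz": 0, "jaw": 3.0}, {"x": 0.1, "y": 0, "z": 0.15, "rx": 0, "ry": 0, "rz": 0, "jaw": 3.0}, {"x": 0.05, "y": 0, "z": 0.1, "rx": 0, "ry": 0, "rz": 0, "jaw": 3.0}, {"x": 0.05, "y": 0, "z": 0.1, "rx": 0, "ry": 0, "rz": 0, "jaw": 3.0}, {"x": 0, "y": 0, "z": 0, "rx": 0, "ry": 0, "rz": 0, "jaw": 3.0}])

```text
clock: 13.2
tool_pos: [0.5103, 0.3726, 0.0521]
eef_rot: [-0.144, 0.943, 0.048, 0.297]
contact_force: [0.1, -0.4, -3.6]
opening: 0.469
finger_force: 30.0
```

>>> send_rows(motion=[{"x": 0.06, "y": 0, "z": 0.08, "rx": 0, "ry": 0, "rz": 0, "jaw": 3.0}, {"x": 0.06, "y": 0, "z": 0.08, "rx": 0, "ry": 0, "rz": 0, "jaw": 3.0}, {"x": 0.06, "y": 0, "z": 0.08, "rx": 0, "ry": 0, "rz": 0, "jaw": 3.0}, {"x": 0.06, "y": 0, "z": 0.08, "rx": 0, "ry": 0, "rz": 0, "jaw": 3.0}, {"x": 0.06, "y": 0, "z": 0.08, "rx": 0, "ry": 0, "rz": 0, "jaw": 3.0}])

```text
clock: 13.7
tool_pos: [0.51, 0.3724, 0.0467]
eef_rot: [-0.144, 0.943, 0.048, 0.297]
contact_force: [-0.0, -0.1, -2.5]
opening: 0.469
finger_force: 30.0
```

>>> send_rows(motion=[{"x": 0.03, "y": 0, "z": 0.04, "rx": 0, "ry": 0, "rz": 0, "jaw": 3.0}, {"x": 0.03, "y": 0, "z": 0.04, "rx": 0, "ry": 0, "rz": 0, "jaw": 3.0}, {"x": 0.03, "y": 0, "z": 0.04, "rx": 0, "ry": 0, "rz": 0, "jaw": 3.0}, {"x": 0, "y": 0, "z": 0, "rx": 0, "ry": 0, "rz": 0, "jaw": 3.0}, {"x": 0, "y": 0, "z": 0, "rx": 0, "ry": 0, "rz": 0, "jaw": 3.0}])

```text
clock: 14.2
tool_pos: [0.51, 0.3724, 0.0453]
eef_rot: [-0.144, 0.943, 0.048, 0.297]
contact_force: [0.2, 0.3, -3.4]
opening: 0.469
finger_force: 30.0
```

>>> send_rows(motion=[{"x": 0.03, "y": 0, "z": 0.04, "rx": 0, "ry": 0, "rz": 0, "jaw": 3.0}, {"x": 0.03, "y": 0, "z": 0.04, "rx": 0, "ry": 0, "rz": 0, "jaw": 3.0}, {"x": 0.03, "y": 0, "z": 0.04, "rx": 0, "ry": 0, "rz": 0, "jaw": 3.0}, {"x": 0, "y": 0, "z": 0, "rx": 0, "ry": 0, "rz": 0, "jaw": 3.0}, {"x": 0, "y": 0, "z": 0, "rx": 0, "ry": 0, "rz": 0, "jaw": 3.0}])

```text
clock: 14.7
tool_pos: [0.5101, 0.3725, 0.0451]
eef_rot: [-0.144, 0.942, 0.048, 0.298]
contact_force: [-4.1, -2.7, 7.2]
opening: 0.468
finger_force: 30.0
```

Contact with the floor is felt. I'll ease the grip and open.

>>> send_rows(motion=[{"x": 0, "y": 0, "z": 0, "rx": 0, "ry": 0, "rz": 0, "jaw": 3.0}, {"x": 0, "y": 0, "z": 0, "rx": 0, "ry": 0, "rz": 0, "jaw": 3.0}, {"x": 0, "y": 0, "z": 0, "rx": 0, "ry": 0, "rz": 0, "jaw": 4.3}, {"x": 0, "y": 0, "z": 0, "rx": 0, "ry": 0, "rz": 0, "jaw": 4.5}, {"x": 0, "y": 0, "z": 0, "rx": 0, "ry": 0, "rz": 0, "jaw": 5.0}], grip_force=6)

```text
clock: 15.2
tool_pos: [0.5102, 0.3725, 0.0439]
eef_rot: [-0.144, 0.943, 0.048, 0.297]
contact_force: [-0.6, 0.9, -0.3]
opening: 0.56
finger_force: 0.0
```

>>> send_rows(motion=[{"x": 0, "y": 0, "z": 0, "rx": 0, "ry": 0, "rz": 0, "jaw": 5.6}, {"x": 0, "y": 0, "z": 0, "rx": 0, "ry": 0, "rz": 0, "jaw": 6.4}, {"x": 0, "y": 0, "z": 0, "rx": 0, "ry": 0, "rz": 0, "jaw": 6.4}, {"x": 0, "y": 0, "z": 0, "rx": 0, "ry": 0, "rz": 0, "jaw": 6.4}, {"x": 0, "y": 0, "z": 0, "rx": 0, "ry": 0, "rz": 0, "jaw": 6.4}])

```text
clock: 15.7
tool_pos: [0.5099, 0.3724, 0.0438]
eef_rot: [-0.144, 0.943, 0.048, 0.297]
contact_force: [0.3, -0.0, -0.1]
opening: 0.725
finger_force: 0.0
```

```bash
python3 go.py .45 .34 .13 35 10 .25; python3 - <<'E'
from plant import *
from h import *
d=snapshot("scene")
cv2.imwrite("pics/s5.png",cv2.resize(d["img"][170:290,400:520],(600,600),interpolation=2)[:,:,::-1])
E
```

```text
t 15.7 q [-0.548  1.051 -0.498  2.162  2.285  0.896 -1.104] tcp [0.51  0.372 0.044] f [ 0.339 -0.037 -0.147] op 0.7251470439266587 0.0
sh [0.05, -0.13, -1.09] turn [0.0002, -0.0, -0.0005]
sh [0.05, -0.13, -1.09] turn [0.0002, -0.0, -0.0005]
sh [0.05, -0.13, -1.09] turn [0.0002, -0.0, -0.0005]
sh [0.05, -0.13, -1.09] turn [0.0002, -0.0, -0.0005]
sh [0.05, -0.13, -1.09] turn [0.0002, -0.0, -0.0005]
sh [0.05, -0.13, -1.09] turn [0.0002, -0.0, -0.0005]
sh [0.05, -0.13, -1.09] turn [0.0002, -0.0, -0.0005]
sh [0.05, -0.13, -1.09] turn [0.0002, -0.0, -0.0005]
sh [0.05, -0.13, -1.09] turn [0.0002, -0.0, -0.0005]
sh [0.05, -0.13, -1.09] turn [0.0002, -0.0, -0.0005]
pred [-0.531  0.864 -0.563  2.342  2.241  0.879 -1.153] 0.0
```

View pics/s5.png

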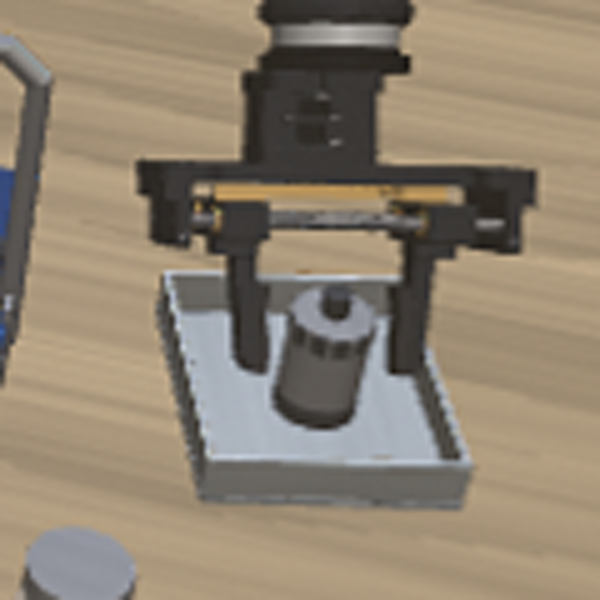

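The cartridge stands upright near the tray's centre, at about (322,355) in the crop, with both fingers clear of it. Now I'll retreat straight back.

>>> send_rows(motion=[{"x": 0, "y": 0, "z": -1.5, "rx": 0, "ry": 0, "rz": 0, "jaw": 6.4}, {"x": 0, "y": 0, "z": -2.0, "rx": 0, "ry": 0, "rz": 0, "jaw": 6.4}, {"x": 0, "y": 0, "z": -2.5, "rx": 0, "ry": 0, "rz": 0, "jaw": 6.4}, {"x": 0, "y": 0, "z": -2.5, "rx": 0, "ry": 0, "rz": 0, "jaw": 6.4}, {"x": -0.5, "y": 0, "z": -2.5, "rx": 0, "ry": 0, "rz": 0, "jaw": 4.0}])

```text
clock: 16.25
tool_pos: [0.4519, 0.3537, 0.1378]
eef_rot: [-0.145, 0.943, 0.048, 0.296]
contact_force: [1.6, -0.3, 0.3]
opening: 0.658
finger_force: 0.0
```

```bash
cat >> h.py <<'E'
C=np.array([.586,.0465,0])
def tipw(x,y,z,l):
    l=np.radians(l);return tw([x-.011*np.sin(l),y,z+.011*np.cos(l)])
E
python3 -c "
from h import *
for a in ((-.002,-.136,.145,45),(-.002,-.093,.145,45),(-.002,-.046,.145,45),(-.002,-.013,.103,45)):print(a,tipw(*a))"
python3 go.py .505 -.10 .27 35 20
```

```text
(-0.002, -0.136, 0.145, 45) [ 0.584 -0.09   0.153]
(-0.002, -0.093, 0.145, 45) [ 0.582 -0.047  0.153]
(-0.002, -0.046, 0.145, 45) [0.579 0.    0.153]
(-0.002, -0.013, 0.103, 45) [0.577 0.033 0.111]
t 16.25 q [-0.599  0.837 -0.54   2.316  2.137  0.862 -1.114] tcp [0.452 0.354 0.138] f [ 1.589 -0.322  0.293] op 0.6582710627587953 0.0
sh [-0.03, -2.24, -0.8] turn [0.0073, -0.0001, 0.0101]
sh [-0.05, -2.25, -0.78] turn [0.0073, -0.0001, 0.0101]
sh [-0.08, -2.25, -0.76] turn [0.0073, -0.0001, 0.0101]
sh [-0.1, -2.26, -0.75] turn [0.0073, -0.0001, 0.0101]
sh [-0.12, -2.26, -0.73] turn [0.0073, -0.0001, 0.0101]
sh [-0.14, -2.26, -0.71] turn [0.0073, -0.0001, 0.0101]
sh [-0.17, -2.27, -0.7] turn [0.0073, -0.0001, 0.0101]
sh [-0.19, -2.27, -0.68] turn [0.0073, -0.0001, 0.0101]
sh [-0.21, -2.27, -0.66] turn [0.0073, -0.0001, 0.0101]
sh [-0.24, -2.28, -0.65] turn [0.0073, -0.0001, 0.0101]
sh [-0.26, -2.28, -0.63] turn [0.0073, -0.0001, 0.0101]
sh [-0.28, -2.28, -0.61] turn [0.0073, -0.0001, 0.0101]
sh [-0.3, -2.28, -0.6] turn [0.0073, -0.0001, 0.0101]
sh [-0.33, -2.28, -0.58] turn [0.0073, -0.0001, 0.0101]
sh [-0.35, -2.28, -0.56] turn [0.0073, -0.0001, 0.0101]
sh [-0.37, -2.28, -0.55] turn [0.0073, -0.0001, 0.0101]
sh [-0.4, -2.28, -0.53] turn [0.0073, -0.0001, 0.0101]
sh [-0.42, -2.28, -0.51] turn [0.0073, -0.0001, 0.0101]
sh [-0.44, -2.28, -0.5] turn [0.0073, -0.0001, 0.0101]
sh [-0.47, -2.28, -0.48] turn [0.0073, -0.0001, 0.0101]
pred [ 0.546  0.467 -0.469  2.355  3.012  0.228 -1.191] 0.0
```

>>> send_rows(motion=[{"x": -0.9, "y": -1.5, "z": -1.2, "rx": 0.007, "ry": 0, "rz": 0.01, "jaw": 2.0}, {"x": -1.2, "y": -1.5, "z": -1.5, "rx": 0.007, "ry": 0, "rz": 0.01, "jaw": 0}, {"x": -1.2, "y": -1.5, "z": -1.5, "rx": 0.007, "ry": 0, "rz": 0.01, "jaw": 0}, {"x": -1.2, "y": -2.0, "z": -1.5, "rx": 0.007, "ry": 0, "rz": 0.01, "jaw": 0}, {"x": -1.2, "y": -2.0, "z": -1.5, "rx": 0.007, "ry": 0, "rz": 0.01, "jaw": 0}])

```text
clock: 16.75
tool_pos: [0.4816, 0.273, 0.2295]
eef_rot: [-0.116, 0.947, 0.039, 0.298]
contact_force: [-0.4, -0.7, 0.6]
opening: 0.211
finger_force: 0.0
```

```bash
python3 go.py .51 -.095 .27 35 15
```

```text
t 16.75 q [-0.453  0.588 -0.472  2.333  2.038  0.624 -0.93 ] tcp [0.482 0.273 0.229] f [-0.45  -0.667  0.575] op 0.21128324352214384 0.0
sh [0.17, -2.42, -0.46] turn [0.0074, -0.0001, 0.01]
sh [0.15, -2.43, -0.45] turn [0.0074, -0.0001, 0.01]
sh [0.13, -2.43, -0.43] turn [0.0074, -0.0001, 0.01]
sh [0.1, -2.44, -0.41] turn [0.0074, -0.0001, 0.01]
sh [0.08, -2.44, -0.39] turn [0.0074, -0.0001, 0.01]
sh [0.05, -2.45, -0.38] turn [0.0074, -0.0001, 0.01]
sh [0.03, -2.45, -0.36] turn [0.0074, -0.0001, 0.01]
sh [0.0, -2.45, -0.34] turn [0.0074, -0.0001, 0.01]
sh [-0.02, -2.45, -0.32] turn [0.0074, -0.0001, 0.01]
sh [-0.05, -2.46, -0.3] turn [0.0074, -0.0001, 0.01]
sh [-0.07, -2.46, -0.29] turn [0.0074, -0.0001, 0.01]
sh [-0.09, -2.46, -0.27] turn [0.0074, -0.0001, 0.01]
sh [-0.12, -2.46, -0.25] turn [0.0074, -0.0001, 0.01]
sh [-0.14, -2.46, -0.23] turn [0.0074, -0.0001, 0.01]
sh [-0.17, -2.46, -0.21] turn [0.0074, -0.0001, 0.01]
pred [ 0.538  0.473 -0.485  2.346  2.927  0.228 -1.12 ] 0.0
```

>>> send_rows(motion=[{"x": 0.15, "y": -2.4, "z": -0.45, "rx": 0.0074, "ry": 0, "rz": 0.01, "jaw": 0}, {"x": 0.15, "y": -2.4, "z": -0.45, "rx": 0.0074, "ry": 0, "rz": 0.01, "jaw": 0}, {"x": 0.15, "y": -2.4, "z": -0.45, "rx": 0.0074, "ry": 0, "rz": 0.01, "jaw": 0}, {"x": 0.1, "y": -2.4, "z": -0.4, "rx": 0.0074, "ry": 0, "rz": 0.01, "jaw": 0}, {"x": 0.1, "y": -2.4, "z": -0.4, "rx": 0.0074, "ry": 0, "rz": 0.01, "jaw": 0}])

```text
clock: 17.25
tool_pos: [0.4903, 0.1518, 0.2423]
eef_rot: [-0.086, 0.95, 0.028, 0.299]
contact_force: [-0.5, 1.3, 0.1]
opening: 0.006
finger_force: 0.0
```

>>> send_rows(motion=[{"x": 0.05, "y": -2.4, "z": -0.4, "rx": 0.0074, "ry": 0, "rz": 0.01, "jaw": 0}, {"x": 0, "y": -2.4, "z": -0.35, "rx": 0.0074, "ry": 0, "rz": 0.01, "jaw": 0}, {"x": 0, "y": -2.4, "z": -0.35, "rx": 0.0074, "ry": 0, "rz": 0.01, "jaw": 0}, {"x": 0, "y": -2.4, "z": -0.3, "rx": 0.0074, "ry": 0, "rz": 0.01, "jaw": 0}, {"x": -0.05, "y": -2.4, "z": -0.3, "rx": 0.0074, "ry": 0, "rz": 0.01, "jaw": 0}])

```text
clock: 17.75
tool_pos: [0.4993, 0.0319, 0.2559]
eef_rot: [-0.057, 0.952, 0.018, 0.3]
contact_force: [0.3, 1.2, 0.0]
opening: 0.004
finger_force: 0.0
```

```bash
python3 go.py .51 -.095 .27 35 5;  python3 go.py .584 -.09 .153 45 1 | grep pred
```

```text
t 17.75 q [ 0.161  0.481 -0.502  2.469  2.485  0.473 -0.98 ] tcp [0.499 0.032 0.256] f [0.265 1.184 0.003] op 0.003539434020676951 0.0
sh [-0.09, -2.54, -0.28] turn [0.0072, -0.0002, 0.01]
sh [-0.11, -2.55, -0.27] turn [0.0072, -0.0002, 0.01]
sh [-0.14, -2.55, -0.25] turn [0.0072, -0.0002, 0.01]
sh [-0.17, -2.55, -0.23] turn [0.0072, -0.0002, 0.01]
sh [-0.19, -2.55, -0.21] turn [0.0072, -0.0002, 0.01]
pred [ 0.582  0.484 -0.558  2.346  2.758  0.24  -0.953] 0.0
pred [ 0.504  0.889 -0.566  2.398  2.958  0.833 -1.036] 0.0
```

>>> send_rows(motion=[{"x": -0.1, "y": -2.5, "z": -0.3, "rx": 0.007, "ry": 0, "rz": 0.01, "jaw": 0}, {"x": -0.1, "y": -2.5, "z": -0.3, "rx": 0.007, "ry": 0, "rz": 0.01, "jaw": 0}, {"x": -0.15, "y": -2.5, "z": -0.25, "rx": 0.007, "ry": 0, "rz": 0.01, "jaw": 0}, {"x": -0.15, "y": -2.5, "z": -0.2, "rx": 0.007, "ry": 0, "rz": 0.01, "jaw": 0}, {"x": -0.2, "y": -2.5, "z": -0.2, "rx": 0.007, "ry": 0, "rz": 0.01, "jaw": 0}])

```text
clock: 18.25
tool_pos: [0.5098, -0.0924, 0.27]
eef_rot: [-0.028, 0.953, 0.009, 0.3]
contact_force: [-0.6, -0.2, 0.2]
opening: 0.004
finger_force: 0.0
```

```bash
python3 go.py .54 -.09 .20 42 5;  echo; python3 go.py .584 -.09 .153 45 10
```

```text
t 18.25 q [ 0.524  0.466 -0.517  2.382  2.708  0.288 -0.933] tcp [ 0.51  -0.092  0.27 ] f [-0.557 -0.211  0.219] op 0.004484154292780296 0.0
sh [0.3, 0.01, 1.49] turn [0.0002, -0.0247, 0.0]
sh [0.34, 0.01, 1.49] turn [0.0002, -0.0247, 0.0]
sh [0.38, 0.01, 1.48] turn [0.0002, -0.0247, 0.0]
sh [0.41, 0.01, 1.47] turn [0.0002, -0.0247, 0.0]
sh [0.45, 0.01, 1.46] turn [0.0002, -0.0247, 0.0]
pred [ 0.584  0.756 -0.669  2.455  2.826  0.711 -0.96 ] 0.0

t 18.25 q [ 0.524  0.466 -0.517  2.382  2.708  0.288 -0.933] tcp [ 0.51  -0.092  0.27 ] f [-0.557 -0.211  0.219] op 0.004484154292780296 0.0
sh [0.06, -0.02, 1.38] turn [0.0001, -0.0176, 0.0]
sh [0.09, -0.02, 1.38] turn [0.0001, -0.0176, 0.0]
sh [0.11, -0.02, 1.38] turn [0.0001, -0.0176, 0.0]
sh [0.13, -0.02, 1.38] turn [0.0001, -0.0176, 0.0]
sh [0.16, -0.02, 1.38] turn [0.0001, -0.0176, 0.0]
sh [0.18, -0.02, 1.37] turn [0.0001, -0.0176, 0.0]
sh [0.21, -0.02, 1.37] turn [0.0001, -0.0176, 0.0]
sh [0.23, -0.02, 1.37] turn [0.0001, -0.0176, 0.0]
sh [0.25, -0.02, 1.36] turn [0.0001, -0.0176, 0.0]
sh [0.28, -0.02, 1.36] turn [0.0001, -0.0176, 0.0]
pred [ 0.558  0.919 -0.676  2.398  2.859  0.854 -0.918] 0.0
```

>>> send_rows(motion=[{"x": 0.1, "y": 0, "z": 1.4, "rx": 0, "ry": -0.018, "rz": 0, "jaw": 0}, {"x": 0.1, "y": 0, "z": 1.4, "rx": 0, "ry": -0.018, "rz": 0, "jaw": 0}, {"x": 0.1, "y": 0, "z": 1.4, "rx": 0, "ry": -0.018, "rz": 0, "jaw": 0}, {"x": 0.15, "y": 0, "z": 1.4, "rx": 0, "ry": -0.018, "rz": 0, "jaw": 0}, {"x": 0.15, "y": 0, "z": 1.4, "rx": 0, "ry": -0.018, "rz": 0, "jaw": 0}])

```text
clock: 18.75
tool_pos: [0.5476, -0.0893, 0.2101]
eef_rot: [-0.027, 0.939, 0.01, 0.343]
contact_force: [-0.9, -0.8, 0.2]
opening: 0.006
finger_force: 0.0
```

```bash
python3 go.py .584 -.09 .153 45 5; python3 - <<'E'
from plant import *
from h import *
d=snapshot("scene")
cv2.imwrite("pics/s6.png",cv2.resize(d["img"][130:260,250:420],None,fx=4,fy=4,interpolation=2)[:,:,::-1])
E
```

```text
t 18.75 q [ 0.522  0.691 -0.587  2.427  2.789  0.633 -0.966] tcp [ 0.548 -0.089  0.21 ] f [-0.915 -0.764  0.238] op 0.005860188553066433 0.0
sh [0.18, -0.06, 1.34] turn [0.0002, -0.0169, 0.0]
sh [0.2, -0.06, 1.34] turn [0.0002, -0.0169, 0.0]
sh [0.23, -0.06, 1.33] turn [0.0002, -0.0169, 0.0]
sh [0.25, -0.06, 1.33] turn [0.0002, -0.0169, 0.0]
sh [0.27, -0.06, 1.33] turn [0.0002, -0.0169, 0.0]
pred [ 0.532  0.904 -0.622  2.398  2.907  0.842 -0.976] 0.0
```

View pics/s6.png

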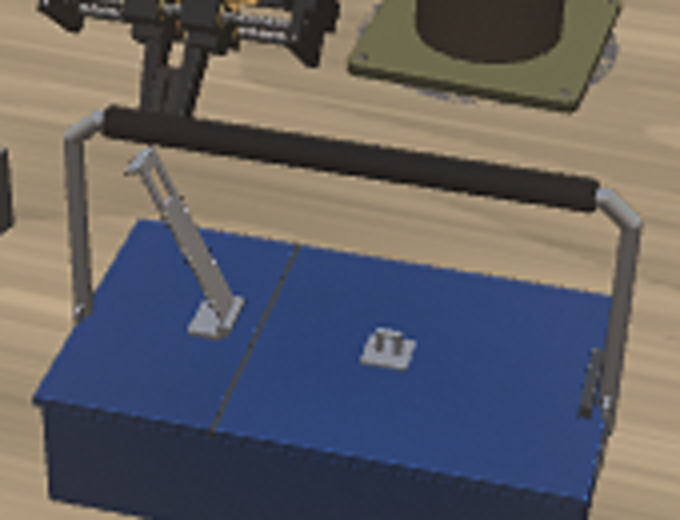

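The strap stands at its original angle, from (225,300) to its tip at (140,160) in the crop. The closed fingers sit behind the handle near (170,90), on the strap's -y side. I'll continue the approach.

>>> send_rows(motion=[{"x": 0.2, "y": -0.05, "z": 1.3, "rx": 0, "ry": -0.017, "rz": 0, "jaw": 0}, {"x": 0.2, "y": -0.05, "z": 1.3, "rx": 0, "ry": -0.017, "rz": 0, "jaw": 0}, {"x": 0.2, "y": -0.05, "z": 1.3, "rx": 0, "ry": -0.017, "rz": 0, "jaw": 0}, {"x": 0.25, "y": -0.05, "z": 1.3, "rx": 0, "ry": -0.017, "rz": 0, "jaw": 0}, {"x": 0.25, "y": -0.05, "z": 1.3, "rx": 0, "ry": -0.017, "rz": 0, "jaw": 0}])

```text
clock: 19.3
tool_pos: [0.5833, -0.0898, 0.1548]
eef_rot: [-0.027, 0.923, 0.012, 0.383]
contact_force: [-0.4, 0.0, 0.2]
opening: 0.005
finger_force: 0.0
```

```bash
python3 go.py .584 -.09 .153 45 5; python3 go.py .582 -.047 .153 45 5
```

```text
t 19.3 q [ 0.512  0.898 -0.595  2.42   2.88   0.891 -0.963] tcp [ 0.583 -0.09   0.155] f [-0.402  0.033  0.174] op 0.004616739162400162 0.0
sh [0.02, -0.0, 0.03] turn [0.0002, 0.0, 0.0]
sh [0.02, -0.0, 0.03] turn [0.0002, 0.0, 0.0]
sh [0.02, -0.0, 0.03] turn [0.0002, 0.0, 0.0]
sh [0.02, -0.0, 0.03] turn [0.0002, 0.0, 0.0]
sh [0.02, -0.0, 0.03] turn [0.0002, 0.0, 0.0]
pred [ 0.533  0.904 -0.624  2.398  2.905  0.843 -0.974] 0.0
t 19.3 q [ 0.512  0.898 -0.595  2.42   2.88   0.891 -0.963] tcp [ 0.583 -0.09   0.155] f [-0.402  0.033  0.174] op 0.004616739162400162 0.0
sh [0.01, 0.86, 0.04] turn [0.0002, 0.0, 0.0]
sh [0.01, 0.86, 0.04] turn [0.0002, 0.0, 0.0]
sh [0.01, 0.86, 0.04] turn [0.0002, 0.0, 0.0]
sh [0.01, 0.86, 0.04] turn [0.0002, 0.0, 0.0]
sh [0.01, 0.86, 0.04] turn [0.0002, 0.0, 0.0]
pred [ 0.426  0.908 -0.629  2.43   2.829  0.924 -1.007] 0.0
```

>>> send_rows(motion=[{"x": 0, "y": 0.9, "z": 0.05, "rx": 0, "ry": 0, "rz": 0, "jaw": 0}, {"x": 0, "y": 0.9, "z": 0.05, "rx": 0, "ry": 0, "rz": 0, "jaw": 0}, {"x": 0, "y": 0.9, "z": 0, "rx": 0, "ry": 0, "rz": 0, "jaw": 0}, {"x": 0, "y": 0.9, "z": 0, "rx": 0, "ry": 0, "rz": 0, "jaw": 0}, {"x": 0, "y": 0.8, "z": 0, "rx": 0, "ry": 0, "rz": 0, "jaw": 0}])

```text
clock: 19.8
tool_pos: [0.5817, -0.0449, 0.1544]
eef_rot: [-0.027, 0.923, 0.012, 0.383]
contact_force: [-0.8, -1.2, 1.1]
opening: 0.009
finger_force: 0.5
```

>>> send_rows(motion=[{"x": 0, "y": 0.9, "z": 0.0, "rx": 0, "ry": 0, "rz": 0, "jaw": 0}, {"x": 0, "y": 0.9, "z": 0.0, "rx": 0, "ry": 0, "rz": 0, "jaw": 0}, {"x": 0, "y": 0.9, "z": 0, "rx": 0, "ry": 0, "rz": 0, "jaw": 0}, {"x": 0, "y": 0.9, "z": 0, "rx": 0, "ry": 0, "rz": 0, "jaw": 0}, {"x": 0, "y": 0.9, "z": 0, "rx": 0, "ry": 0, "rz": 0, "jaw": 0}])

```text
clock: 20.3
tool_pos: [0.579, -0.0003, 0.1536]
eef_rot: [-0.027, 0.924, 0.012, 0.382]
contact_force: [-0.1, -1.3, -0.5]
opening: 0.008
finger_force: 0.3
```

```bash
python3 - <<'E'
from plant import *
from h import *
# metal strap pixels along expected strap lines for several angles
d=snapshot("scene");g=cv2.cvtColor(d["img"],cv2.COLOR_RGB2HSV).astype(int)
for a in np.arange(0,2.2,.15):
    P=[tw([x,-.075+r*np.cos(a),.098+r*np.sin(a)]) for r in (.07,.09,.12) for x in (.004,.009)]
    u=proj(d,P).round().astype(int);print(a.round(2),[tuple(g[v,c,1:]) for c,v in u])
E
python3 go.py .577 .013 .133 45 5
```

```text
0.0 [(np.int64(153), np.int64(115)), (np.int64(153), np.int64(115)), (np.int64(159), np.int64(114)), (np.int64(154), np.int64(114)), (np.int64(23), np.int64(155)), (np.int64(22), np.int64(154))]
0.15 [(np.int64(154), np.int64(114)), (np.int64(152), np.int64(114)), (np.int64(152), np.int64(116)), (np.int64(155), np.int64(115)), (np.int64(151), np.int64(115)), (np.int64(153), np.int64(115))]
0.3 [(np.int64(152), np.int64(114)), (np.int64(150), np.int64(114)), (np.int64(153), np.int64(115)), (np.int64(152), np.int64(114)), (np.int64(149), np.int64(115)), (np.int64(151), np.int64(113))]
0.45 [(np.int64(149), np.int64(113)), (np.int64(150), np.int64(114)), (np.int64(151), np.int64(115)), (np.int64(150), np.int64(114)), (np.int64(152), np.int64(116)), (np.int64(150), np.int64(117))]
0.6 [(np.int64(150), np.int64(117)), (np.int64(153), np.int64(115)), (np.int64(149), np.int64(116)), (np.int64(152), np.int64(116)), (np.int64(79), np.int64(116)), (np.int64(153), np.int64(117))]
0.75 [(np.int64(7), np.int64(145)), (np.int64(9), np.int64(148)), (np.int64(9), np.int64(147)), (np.int64(15), np.in
[... 1538 characters left out ...]
, np.int64(150)), (np.int64(69), np.int64(145))]
2.1 [(np.int64(144), np.int64(119)), (np.int64(145), np.int64(120)), (np.int64(70), np.int64(149)), (np.int64(71), np.int64(148)), (np.int64(68), np.int64(153)), (np.int64(70), np.int64(154))]
t 20.35 q [ 0.276  0.914 -0.629  2.474  2.692  1.053 -1.032] tcp [0.579 0.002 0.154] f [ 0.023  1.774 -0.258] op 0.005532195311398295 0.23802793642971665
sh [0.32, 0.22, 0.28] turn [0.001, -0.0, 0.0001]
sh [0.32, 0.22, 0.27] turn [0.001, -0.0, 0.0001]
sh [0.32, 0.22, 0.27] turn [0.001, -0.0, 0.0001]
sh [0.32, 0.22, 0.27] turn [0.001, -0.0, 0.0001]
sh [0.32, 0.22, 0.27] turn [0.001, -0.0, 0.0001]
pred [ 0.27   0.972 -0.646  2.467  2.729  1.084 -1.052] 0.0
```

The strap pixels now lie at about 0.75 rad, as expected. Next I push down and onward.

>>> send_rows(motion=[{"x": 0.3, "y": 0.2, "z": 0.3, "rx": 0, "ry": 0, "rz": 0, "jaw": 0}, {"x": 0.3, "y": 0.2, "z": 0.3, "rx": 0, "ry": 0, "rz": 0, "jaw": 0}, {"x": 0.3, "y": 0.2, "z": 0.3, "rx": 0, "ry": 0, "rz": 0, "jaw": 0}, {"x": 0.3, "y": 0.3, "z": 0.3, "rx": 0, "ry": 0, "rz": 0, "jaw": 0}, {"x": 0.3, "y": 0.3, "z": 0.3, "rx": 0, "ry": 0, "rz": 0, "jaw": 0}])

```text
clock: 20.85
tool_pos: [0.5783, 0.0103, 0.1318]
eef_rot: [-0.026, 0.924, 0.011, 0.382]
contact_force: [-0.4, -0.4, 0.2]
opening: 0.004
finger_force: 0.3
```

>>> send_rows(motion=[{"x": 0.2, "y": 0.3, "z": 0.2, "rx": 0, "ry": 0, "rz": 0, "jaw": 0}, {"x": 0.2, "y": 0.3, "z": 0.2, "rx": 0, "ry": 0, "rz": 0, "jaw": 0}, {"x": 0.2, "y": 0.3, "z": 0.2, "rx": 0, "ry": 0, "rz": 0, "jaw": 0}, {"x": 0.2, "y": 0.3, "z": 0.2, "rx": 0, "ry": 0, "rz": 0, "jaw": 0}, {"x": 0.1, "y": 0.2, "z": 0.1, "rx": 0, "ry": 0, "rz": 0, "jaw": 0}])

```text
clock: 21.35
tool_pos: [0.5775, 0.0251, 0.1194]
eef_rot: [-0.027, 0.924, 0.012, 0.382]
contact_force: [0.5, -0.9, -0.0]
opening: 0.006
finger_force: 0.2
```

```bash
python3 go.py .577 .033 .112 45 5
```

```text
t 21.35 q [ 0.204  1.013 -0.627  2.483  2.676  1.18  -1.06 ] tcp [0.577 0.025 0.119] f [ 0.477 -0.904 -0.035] op 0.006365919916512654 0.19101916754152626
sh [0.11, 0.16, 0.1] turn [0.0002, -0.0001, -0.0001]
sh [0.11, 0.16, 0.1] turn [0.0002, -0.0001, -0.0001]
sh [0.11, 0.16, 0.1] turn [0.0002, -0.0001, -0.0001]
sh [0.11, 0.16, 0.1] turn [0.0002, -0.0001, -0.0001]
sh [0.11, 0.16, 0.1] turn [0.0002, -0.0001, -0.0001]
pred [ 0.217  1.033 -0.648  2.47   2.712  1.164 -1.067] 0.0
```

>>> send_rows(motion=[{"x": 0.1, "y": 0.15, "z": 0.1, "rx": 0, "ry": 0, "rz": 0, "jaw": 0}, {"x": 0.1, "y": 0.15, "z": 0.1, "rx": 0, "ry": 0, "rz": 0, "jaw": 0}, {"x": 0.1, "y": 0.15, "z": 0.1, "rx": 0, "ry": 0, "rz": 0, "jaw": 0}, {"x": 0.1, "y": 0.1, "z": 0.1, "rx": 0, "ry": 0, "rz": 0, "jaw": 0}, {"x": 0.05, "y": 0, "z": 0.05, "rx": 0, "ry": 0, "rz": 0, "jaw": 0}])

```text
clock: 21.85
tool_pos: [0.5775, 0.0299, 0.1138]
eef_rot: [-0.027, 0.923, 0.011, 0.383]
contact_force: [-1.9, -1.3, 6.2]
opening: 0.005
finger_force: 3.4
```

>>> send_rows(motion=[{"x": 0.05, "y": 0, "z": 0.05, "rx": 0, "ry": 0, "rz": 0, "jaw": 0}, {"x": 0.05, "y": 0, "z": 0.05, "rx": 0, "ry": 0, "rz": 0, "jaw": 0}, {"x": 0.0, "y": 0, "z": 0.0, "rx": 0, "ry": 0, "rz": 0, "jaw": 0}, {"x": 0.0, "y": 0, "z": 0, "rx": 0, "ry": 0, "rz": 0, "jaw": 0}, {"x": 0, "y": 0, "z": 0, "rx": 0, "ry": 0, "rz": 0, "jaw": 0}])

```text
clock: 22.35
tool_pos: [0.5776, 0.03, 0.1135]
eef_rot: [-0.027, 0.923, 0.011, 0.384]
contact_force: [-4.4, -1.0, 10.8]
opening: 0.006
finger_force: 5.5
```

The force rises exactly at the predicted closed height (TCP at 0.1135 against 0.1137). Now I'll lift off and check.

>>> send_rows(motion=[{"x": -0.2, "y": 0, "z": -0.2, "rx": 0, "ry": 0, "rz": 0, "jaw": 0}, {"x": -0.3, "y": 0, "z": -0.3, "rx": 0, "ry": 0, "rz": 0, "jaw": 0}, {"x": -0.5, "y": 0, "z": -0.7, "rx": 0, "ry": 0, "rz": 0, "jaw": 0}, {"x": -0.2, "y": 0, "z": -1.0, "rx": 0, "ry": 0.02, "rz": 0, "jaw": 0}, {"x": -0.2, "y": 0, "z": -1.5, "rx": 0, "ry": 0.02, "rz": 0, "jaw": 0}])

```text
clock: 22.85
tool_pos: [0.5609, 0.0294, 0.1483]
eef_rot: [-0.027, 0.931, 0.011, 0.363]
contact_force: [0.4, 0.3, 0.7]
opening: 0.009
finger_force: 0.0
```

```bash
python3 go.py .52 .03 .21 35 5
```

```text
t 22.85 q [ 0.196  0.91  -0.644  2.499  2.598  1.069 -1.056] tcp [0.561 0.029 0.148] f [0.411 0.342 0.728] op 0.00904771724667402 0.0
sh [-0.23, 0.06, -1.46] turn [0.0002, 0.0265, -0.0002]
sh [-0.19, 0.06, -1.47] turn [0.0002, 0.0265, -0.0002]
sh [-0.16, 0.06, -1.47] turn [0.0002, 0.0265, -0.0002]
sh [-0.12, 0.06, -1.47] turn [0.0002, 0.0265, -0.0002]
sh [-0.08, 0.06, -1.48] turn [0.0002, 0.0265, -0.0002]
pred [ 0.25   0.658 -0.65   2.44   2.428  0.64  -0.933] 0.0
```

>>> send_rows(motion=[{"x": -0.2, "y": 0, "z": -1.5, "rx": 0, "ry": 0.026, "rz": 0, "jaw": 0}, {"x": -0.2, "y": 0, "z": -1.5, "rx": 0, "ry": 0.026, "rz": 0, "jaw": 0}, {"x": -0.15, "y": 0, "z": -1.5, "rx": 0, "ry": 0.026, "rz": 0, "jaw": 0}, {"x": -0.1, "y": 0, "z": -1.5, "rx": 0, "ry": 0.026, "rz": 0, "jaw": 0}, {"x": -0.1, "y": 0, "z": -1.5, "rx": 0, "ry": 0.026, "rz": 0, "jaw": 0}])

```text
clock: 23.35
tool_pos: [0.5183, 0.027, 0.2116]
eef_rot: [-0.028, 0.953, 0.01, 0.302]
contact_force: [-0.1, -0.6, 0.2]
opening: 0.011
finger_force: 0.0
```

>>> send_rows(motion=[{"x": 0, "y": 0, "z": 0, "rx": 0, "ry": 0, "rz": 0, "jaw": 0}, {"x": 0, "y": 0, "z": 0, "rx": 0, "ry": 0, "rz": 0, "jaw": 0}, {"x": 0, "y": 0, "z": 0, "rx": 0, "ry": 0, "rz": 0, "jaw": 0}, {"x": 0, "y": 0, "z": 0, "rx": 0, "ry": 0, "rz": 0, "jaw": 0}, {"x": 0, "y": 0, "z": 0, "rx": 0, "ry": 0, "rz": 0, "jaw": 0}])

```text
clock: 23.85
tool_pos: [0.5189, 0.0268, 0.2099]
eef_rot: [-0.028, 0.953, 0.009, 0.302]
contact_force: [0.3, 0.1, 0.4]
opening: 0.001
finger_force: 0.0
```

```bash
python3 - <<'E'
from plant import *
from h import *
d=snapshot("scene");hsv=cv2.cvtColor(d["img"],cv2.COLOR_RGB2HSV)
a=proj(d,[tw([0,0,.092])])[0].astype(int)
m=cv2.inRange(hsv,(0,0,60),(180,70,255));r=np.zeros_like(m);r[a[1]-30:a[1]+35,a[0]-45:a[0]+45]=m[a[1]-30:a[1]+35,a[0]-45:a[0]+45]
for c in cv2.findContours(r,0,2)[0]:
    if cv2.contourArea(c)>30:
        b=c[:,0].astype(float);P=tc(onz(d,b,.0995));print(cv2.contourArea(c),"case x",P[:,0].min(),P[:,0].max(),"y",P[:,1].min(),P[:,1].max())
for t in (0,.06,.15,.3):print(t,proj(d,[tw([0,-.075+.125*np.cos(t),.098+.125*np.sin(t)])]))
# strap extent along centre line in the picture
# cartridge column in tray
u=proj(d,[[.505,.37,.004],[.505,.37,.08]]);print(u)
s=get_state();print(s["tool_pos"],s["contact_force"])
# stub: dark blob near tray
x,y=u[1].astype(int);q=hsv[y-10:y+14,x-14:x+14,2];print((q<70).sum(),np.argwhere(q<70).mean(0)+[y-10,x-14])
E
```

```text
895.5 case x -0.1602889266827175 0.11525106650094298 y -0.1211648883088239 0.09441705811480967
0 [[353.658 216.458]]
0.06 [[353.717 214.1  ]]
0.15 [[353.477 210.495]]
0.3 [[352.198 204.379]]
[[460.707 249.186]
 [465.942 226.615]]
[0.519 0.027 0.21 ] [ 0.006 -0.286  0.337]
40 [234.725 465.375]
```

```bash
python3 - <<'E'
from plant import *
from h import *
d=snapshot("scene");hsv=cv2.cvtColor(d["img"],cv2.COLOR_RGB2HSV)
poly=proj(d,[tw([x,y,.09]) for x,y in ((-.05,-.13),(.09,-.13),(.09,.12),(-.05,.12))]).astype(np.int32)
lid=np.zeros(hsv.shape[:2],np.uint8);cv2.fillPoly(lid,[poly],255)
m=cv2.bitwise_and(lid,cv2.inRange(hsv,(0,0,60),(180,80,255)))
for c in cv2.findContours(m,0,2)[0]:
    if cv2.contourArea(c)>15:
        P=tc(onz(d,c[:,0].astype(float),.0995));print(cv2.contourArea(c),"x",P[:,0].min(),P[:,0].max(),"y",P[:,1].min(),P[:,1].max(),cv2.boundingRect(c))
for v in range(206,224):print(v,''.join('#' if m[v,u] else '.' for u in range(295,370)))
x,y=462,238;print(cv2.inRange(hsv,(0,0,0),(180,255,110))[210:262:3,440:485].astype(bool).sum(1))
E
```

```text
404.5 x -0.0379800417405163 0.09961384777640572 y -0.09415470633086574 0.05189694689808122 (297, 201, 59, 33)
206 .....##############...#....................................................
207 .....####################..................................................
208 ....##########################.............................................
209 ....###############################........................................
210 ...######################################..................................
211 ..##############################################............#..............
212 ..###################################################.......#..............
213 ..##########.....############################################..............
214 ......#####.......#....######################################..............
215 ..................#..........###############################...............
216 .................#.................#########################...............
217 .................#......................####################...............
218 ................##............................#############................
219 ................#............................##############................
220 ...............##............................##############................
221 ...............#................................#########..................
222 ..............##......................................###..................
223 ..............#............................................................
[ 0  0  0  0  0  4 36 30  5 14 20 20 19 18 15  7  1  1]
```

```bash
python3 -c "
from plant import *
print(finish_job())"
```

```text
the job is handed in; nothing more can be done
None
```

The cartridge stands upright in the tray and the hasp lies closed on its staple, both confirmed by camera and contact force; the arm is clear and the job was handed in at about 24 s, though no verdict came back.

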